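# Set up the beading place: clip on the wire spools, draw the beads

## Task

Get the beading table ready: mount every wire-spool holder on the sloping rail, its lip hooked over the rail's upper edge and its foot tilted down until the clip snaps and it sits fully home. Also take the white dish by its fin, hold it up under the bead chute and push the paddle with its rim so that all the wooden beads slide into it, then set the dish with the beads upright on the middle of the round felt pad. Leave the jar, spectacles case, loose spool, ring cone and pliers where they are.

Things in the scene. Friction and masses are not known exactly. Their poses are not given: they have to be found in the camera images.
- holder1: Spool holder, maybe absent. Origin under its middle, z up, lies on lip and heel. Black shoe 60 wide: x -58 to +38, z 13 to 25. On it a fixed wooden spool, axis along y, centre x +12, z 53, diameter 52, flat ends at y +-22 (grip these). +x end: top lip: wall, inner face x +30.5, outer 38.5, and lip reaching in to x +26, z 0 to 5. -x end: sprung foot clip, heel x -58 to -49 down to z 0. 0.2 kg.
- holder2: Spool holder, same shape and sizes as holder1 (copper wire; holder1 has brass). May be absent. Fully home on the rail, its axes are parallel to the rail's, with its origin at rail x 0 (+-1 mm), z -13 mm. Any free place along the rail will do; 110 mm from the next leaves room for fingers.
- holder3: Spool holder, same as holder1 (steel wire). May be absent. To hook: holder level, x axis above the rail's; come down with its origin 8 mm or more up-slope of home until the shoe underside touches the rail's upper edge; draw it back level towards the foot until the lip wall stops at the edge; tilt the foot down about the edge; press the thumb pad.
- foot1 (a point): Middle of the ribbed thumb pad (30 x 60 mm) on the shoe's top at the foot end of holder 1 (holder x -32, y 0, z 25): press here to snap the clip. The spool begins 18 mm further to +x and stands 54 mm above the pad.
- clip1 (a joint): Foot clip of holder 1: spring slide (m), 0 = out (at rest, also when locked), up to 0.008 as the rail edge pushes it back. Its nose (tip x -25.5, 45 degree ramp below, top z 7.2) rides over the rail's lower edge and springs under it: about 7 to 15 N on the pad. Until then the foot stays 6 to 9 mm too high.
- foot2 (a point): Middle of the ribbed thumb pad (30 x 60 mm) on the shoe's top at the foot end of holder 2 (holder x -32, y 0, z 25): press here to snap the clip. The spool begins 18 mm further to +x and stands 54 mm above the pad.
- clip2 (a joint): Foot clip of holder 2: spring slide (m), 0 = out (at rest, also when locked), up to 0.008 as the rail edge pushes it back. Its nose (tip x -25.5, 45 degree ramp below, top z 7.2) rides over the rail's lower edge and springs under it: about 7 to 15 N on the pad. Until then the foot stays 6 to 9 mm too high.
- foot3 (a point): Middle of the ribbed thumb pad (30 x 60 mm) on the shoe's top at the foot end of holder 3 (holder x -32, y 0, z 25): press here to snap the clip. The spool begins 18 mm further to +x and stands 54 mm above the pad.
- clip3 (a joint): Foot clip of holder 3: spring slide (m), 0 = out (at rest, also when locked), up to 0.008 as the rail edge pushes it back. Its nose (tip x -25.5, 45 degree ramp below, top z 7.2) rides over the rail's lower edge and springs under it: about 7 to 15 N on the pad. Until then the foot stays 6 to 9 mm too high.
- rail: Aluminium rail on a fixed wooden stand (150 x 360 mm, low side to the front), sloping 28 degrees. Origin: middle of its top face, 72 mm above the table; x up the slope, y along it, z out of the face. Flange 60 wide (x +-30), 340 long, 5 thick; 20 mm clear beneath to the board (x +-75), web at x +-12. Lip goes over and under the upper edge (x +30), clip under the lower (x -30).
- dish: White dish, origin under the centre of its tray, z up: 120 (x) x 90 (y) x 45 high, walls and floor 5 mm; upright grip fin at its -x end: x -94 to -60, 12 mm thick (y +-6), up to z 78; grip the fin across y at x -77, z 58. 0.18 kg.
- pad: Round grey felt pad, fixed, diameter 150 mm, 3 mm thick; origin at the centre of its underside.
- chute: Bead chute, fixed: origin on the table under it, z up; channel 34 wide, sloping 35 degrees down to -x; the lower edge of its floor (mouth) at x -85, y 0, 116 mm above the table; beads land 0 to 65 mm further to -x. Foot block x -20 to 90. Under the mouth hangs the paddle: plate 70 wide, 50 long, hinge at x -76, z 98, leaning 45 degrees to -x at rest, lower edge at z 62.
- gate (a joint): Rocker, paddle and bead stop in one, rad: 0 closed, 1.5 end stop, spring return, 1 to 5 N. Beads go from 1.0; hold it at 1.3 or more for 2 s. Push the paddle to chute +x with the dish's far rim: dish x along chute x, same y, underside 27 to 33 mm above the table; contact with the dish centre at chute x -160, fully open at about -117. A dish standing on the table passes below it.
- bead1: Chunky faceted wooden bead 1 (drum with cut corners, diameter 26 mm, 24 mm tall), origin at its centre, waiting in the chute behind the stop. 12 g.
- bead2: Chunky faceted wooden bead 2 (drum with cut corners, diameter 26 mm, 24 mm tall), origin at its centre, waiting in the chute behind the stop. 12 g.
- bead3: Chunky faceted wooden bead 3 (drum with cut corners, diameter 26 mm, 24 mm tall), origin at its centre, waiting in the chute behind the stop. 12 g.
- bead4: Chunky faceted wooden bead 4 (drum with cut corners, diameter 26 mm, 24 mm tall), origin at its centre, waiting in the chute behind the stop. 12 g.
- bead5: Chunky faceted wooden bead 5 (drum with cut corners, diameter 26 mm, 24 mm tall), origin at its centre, waiting in the chute behind the stop. 12 g.
- jar: Bystander: glass jar, diameter 52, 85 tall.
- case: Bystander: black spectacles case, 150 mm long, diameter 56, origin under its middle.
- spool: Bystander: loose wire spool without a shoe, diameter 60, 38 tall.
- ring_cone: Bystander: wooden ring cone, diameter 52, 72 tall.
- pliers: Bystander: pliers with red handles, about 150 mm long.
Mind the look-alikes: they are no part of the job. Leave any purple look-alike of the holder2 alone.

How it is judged:
On the way, in this order (a step that is already met when the one before it is completed fails the run):
1. the dish, held clear of the table, pushes the paddle and opens the gate (value of joint gate above 0.8 rad and contact force between dish and chute above 0.2 N and height (world z) of dish above 0.012 m).
2. all the beads are in the dish while it is held clear of the table (x of bead1 in the frame of dish between -0.058 and 0.058 m and y of bead1 in the frame of dish between -0.043 and 0.043 m and z of bead1 in the frame of dish between 0 and 0.06 m and x of bead2 in the frame of dish between -0.058 and 0.058 m and y of bead2 in the frame of dish between -0.043 and 0.043 m and z of bead2 in the frame of dish between 0 and 0.06 m and x of bead3 in the frame of dish between -0.058 and 0.058 m and y of bead3 in the frame of dish between -0.043 and 0.043 m and z of bead3 in the frame of dish between 0 and 0.06 m and x of bead4 in the frame of dish between -0.058 and 0.058 m and y of bead4 in the frame of dish between -0.043 and 0.043 m and z of bead4 in the frame of dish between 0 and 0.06 m and x of bead5 in the frame of dish between -0.058 and 0.058 m and y of bead5 in the frame of dish between -0.043 and 0.043 m and z of bead5 in the frame of dish between 0 and 0.06 m and height (world z) of dish above 0.01 m), for 0.2 s.
At the end, for the whole second after the job is handed in: Every holder is home on the rail (4 mm across, 3.5 mm in height, 0.06 rad of parallel, clip out to 1.8 mm, within 160 mm of the rail's middle); all beads are in the dish; the dish stands upright on the pad within 35 mm of its centre; the gate is closed; all at rest (x of holder1 in the frame of rail between -0.004 and 0.004 m and z of holder1 in the frame of rail between -0.0165 and -0.01 m and y of holder1 in the frame of rail between -0.16 and 0.16 m and x of each of foot1, foot2, foot3 in the frame of rail below -0.03 m and angle between the z axis of each of holder1, holder2, holder3 and the z axis of rail, either way round below 0.06 rad and angle between the x axis of each of holder1, holder2, holder3 and the x axis of rail, either way round below 0.08 rad and value of joint each of clip1, clip2, clip3 below 0.0018 m and x of holder2 in the frame of rail between -0.004 and 0.004 m and z of holder2 in the frame of rail between -0.0165 and -0.01 m and y of holder2 in the frame of rail between -0.16 and 0.16 m and x of holder3 in the frame of rail between -0.004 and 0.004 m and z of holder3 in the frame of rail between -0.0165 and -0.01 m and y of holder3 in the frame of rail between -0.16 and 0.16 m and x of bead1 in the frame of dish between -0.058 and 0.058 m and y of bead1 in the frame of dish between -0.043 and 0.043 m and z of bead1 in the frame of dish between 0 and 0.06 m and x of bead2 in the frame of dish between -0.058 and 0.058 m and y of bead2 in the frame of dish between -0.043 and 0.043 m and z of bead2 in the frame of dish between 0 and 0.06 m and x of bead3 in the frame of dish between -0.058 and 0.058 m and y of bead3 in the frame of dish between -0.043 and 0.043 m and z of bead3 in the frame of dish between 0 and 0.06 m and x of bead4 in the frame of dish between -0.058 and 0.058 m and y of bead4 in the frame of dish between -0.043 and 0.043 m and z of bead4 in the frame of dish between 0 and 0.06 m and x of bead5 in the frame of dish between -0.058 and 0.058 m and y of bead5 in the frame of dish between -0.043 and 0.043 m and z of bead5 in the frame of dish between 0 and 0.06 m and horizontal distance between dish and pad below 0.035 m and height (world z) of dish below 0.008 m and angle between dish's own z axis and vertical below 0.06 rad and linear speed of each of dish, holder1, holder2, holder3 below 0.02 m/s and value of joint gate below 0.2 rad); the robot touches nothing.
It fails at once if the jar is moved more than 50 mm (distance of jar from where it was at the start of the episode above 0.05 m).
It fails at once if the case is moved more than 50 mm (distance of case from where it was at the start of the episode above 0.05 m).
It fails at once if the spool is moved more than 50 mm (distance of spool from where it was at the start of the episode above 0.05 m).
It fails at once if the ring_cone is moved more than 50 mm (distance of ring_cone from where it was at the start of the episode above 0.05 m).
It fails at once if the pliers is moved more than 50 mm (distance of pliers from where it was at the start of the episode above 0.05 m).
Of holder1, holder2, holder3 only 2 to 3 are there at a start; the rules pass over those that are not, and their reading is None.
At some moment in a run one of holder1, holder2, holder3, dish may be knocked a few centimetres aside while the robot is not near it.
Once in a run the grip may slacken for a moment while it holds something.
It also fails if it takes over 210 s, if anything falls off the work surface, if the arm or the gripper's body presses on something with over 40 N, if the wrist force passes 120 N, or if a joint passes its speed limit or range.

## Robot

A 6-joint arm with a two-finger parallel gripper is mounted at the origin on the work surface. World frame = base frame: x ahead of the robot, y to its left, z up, the work surface at z = 0. Lengths are in m, angles in rad, forces in N, time in s.
With the tool pointing down it reaches from about 0.25 to 0.775 m from the base axis. Payload 4 kg.
Tool frame: the origin (TCP) lies midway between the tips of the shut fingers; the grasp point (between the pads) lies 19 mm behind it; z points along the fingers, y is the line along which they close (so a half turn about z gives the same grasp; the last joint's range is limited). The gripper opens to 94 mm and grips with 3 to 60 N. Pads are 16 mm wide; open, the fingers measure 119 mm over their backs; the gripper's body (75 mm by 177 mm) begins 78 mm behind the grasp point.
Start: joints at [-1.377, 0.087, 1.371, -0, 1.684, -0.103], TCP at [0.161, -0.526, 0.206] pointing down, gripper open.
Joint ranges: [-3.1, 3.1], [-0.76, 2.03], [0.27, 2.55], [-1.08, 4.22], [0.17, 2.65], [-2.57, 2.57]. Speed limits (rad/s): [2.79, 2.79, 3.14, 3.14, 3.14, 3.14].

## Interface

Orientations are given as [roll, pitch, yaw] about the fixed x, y, z axes, in that order (R = Rz(yaw) Ry(pitch) Rx(roll)).
In Python, from bench import robot gives the robot as it stands.
- The arm moves only by the tool servo_tool, never from a script. Its argument "moves" is a list of rows, each a list of 5 numbers: the shift along the tool's x, y, z in units of 25 mm (1.0 is 25 mm), then the turn about the tool's z in units of 6 degrees (1.0 is 6 degrees), then the closure, from 0 (fully open) to 1 (shut). In form: [[dx, dy, dz, yaw, gripper], ...]. A call has 1 to 10 rows; each row is the pose to reach, as a shift and turn from the pose commanded when the call began, along the tool's axes at that moment; what a row does not reach only later rows make up. A row lasts 1/12 s, in which the tool goes at most 41.7 mm and 7.16 degrees, less where a joint would pass 70% of its speed; a pose out of reach is approached as far as the arm can. A call with a gripper value outside its range is refused whole. The fingers move at their own pace and stop on an object; the grip force is fixed at half the most. Time passes only in rows, so rows that repeat a pose let the fingers close. It gives the time, the measured TCP pose, the force, the opening and the grip force at its end, in the units of the state.
- robot.get_obs(): the state, without advancing time (a new reading comes with each control period).
- robot.snapshot(name): name is "scene" or "top" or "wrist"; returns a dict with "image" (480x640x3 uint8, blue, green, red), "fx", "fy", "cx", "cy" (pixels), "eye" and "orientation" of the camera in the world; the wrist camera has in their place "T_tool_cam" (4x4, takes a point from camera to tool coordinates, whose origin is the TCP and whose axes are the flange's). Camera axes: x right, y down, z forward; pixel columns grow to the right and rows downward; lengths in m; the calibration is good to about 2 mm. The wrist camera is an equidistant fisheye: a pixel r from the principal point sees the ray r / f radians off the axis. A picture is of the moment at which its call begins: read the wrist's pose just before it. There is no depth.
- robot.close_job(): hands the job in; it is judged then, once.
The state is a dict: "time": time; "joint_positions": joint angles; "qvel": joint speeds; "joint_torque": joint torques, N m; "tool_pos": TCP position; "ee_rot": TCP orientation; "wrist_force": force on the tool from outside, world axes, zero at the start; "wrist_torque": the same for the moment, N m; "width": finger opening in m; "finger_force": force on a finger pad.
Only numpy, scipy, OpenCV 4.12 (cv2) and the standard library are available. Lean on these libraries where they do the work, as an engineer would, in place of code of your own. Each camera call takes 0.05 s, during which the arm holds its last target. There are 200 camera calls.

## Working session

There is one attempt and no reset: what is moved stays moved. The work goes in short steps, Python scripts to look and compute and a tool call to move; the robot and the scene stay as the last step left them, time stands still between calls to the robot, and variables do not carry over. Pictures are saved under pics/ and viewed, at most 14 in all, crops included, and the job is handed in when it is done.

Besides the shell and the picture viewer there is one more tool, called after "Request:" as a command line: name --pt "numbers of a row" for each row, then --argument value for the rest. servo_tool: Moves the arm, as the interface text tells. Its arguments: {"type":"object","properties":{"moves":{"type":"array"}},"required":["moves"]}

```bash
ls; mkdir -p pics; python3 - <<'E'
from bench import robot
import cv2
o=robot.get_obs();print({k:o[k] for k in('time','tool_pos','ee_rot','wrist_force','width')})
for n in('scene','top'):
    s=robot.snapshot(n);cv2.imwrite(f'pics/{n}0.png',s['image']);print(n,{k:v for k,v in s.items() if k!='image'})
E
```

```text
pics
{'time': 0.0, 'tool_pos': array([ 0.16072924, -0.52541036,  0.20428825]), 'ee_rot': array([-3.13934782e+00, -1.97929635e-04,  2.96788958e-01]), 'wrist_force': array([ 0.67466253, -0.10941128,  0.07515078]), 'width': 0.09426272765395496}
scene {'fx': 454.9674617746278, 'fy': 454.9674617746278, 'cx': 321.262948519595, 'cy': 234.4983642779536, 'eye': array([1.15398182, 0.35541258, 0.78889118]), 'orientation': array([-2.27801702,  0.02044028,  2.08762609])}
top {'fx': 508.66944003437715, 'fy': 508.66944003437715, 'cx': 309.4481966539983, 'cy': 240.50169205488865, 'eye': array([ 0.27865465, -0.06349142,  1.17913013]), 'orientation': array([-2.94295566,  0.00938482, -1.58364116])}
```

View pics/scene0.png

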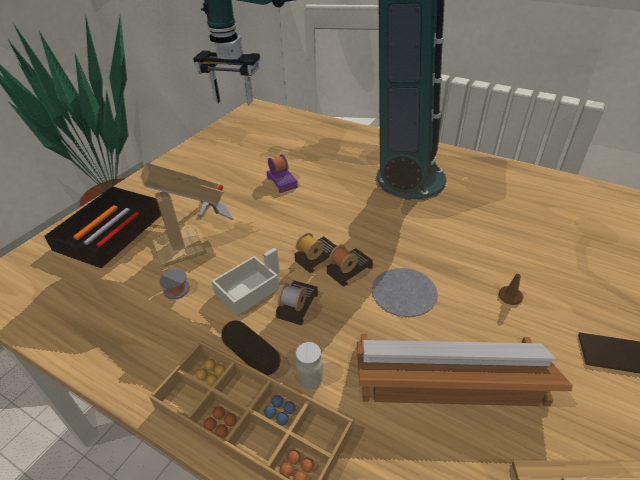

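View pics/top0.png

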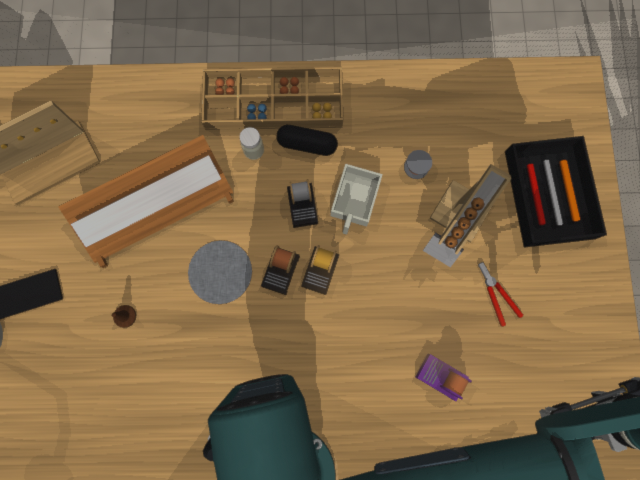

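```bash
cat > h.py <<'E'
import numpy as np, cv2
from scipy.spatial.transform import Rotation as Ro
from bench import robot
def snap(n,f=None):
    o=robot.get_obs(); s=robot.snapshot(n); s['tp']=np.array(o['tool_pos']); s['tr']=np.array(o['ee_rot'])
    if f: cv2.imwrite(f'pics/{f}.png',s['image'])
    return s
def ray(s,u,v):
    x,y=(u-s['cx'])/s['fx'],(v-s['cy'])/s['fy']
    if 'eye' in s:
        d=np.array([x,y,1.]);return np.array(s['eye']),Ro.from_euler('xyz',s['orientation']).apply(d/np.linalg.norm(d))
    r=np.hypot(x,y);d=np.array([np.sin(r)*x/max(r,1e-9),np.sin(r)*y/max(r,1e-9),np.cos(r)])
    R=Ro.from_euler('xyz',s['tr']).as_matrix();T=np.array(s['T_tool_cam'])
    return s['tp']+R@T[:3,3],R@T[:3,:3]@d
def onz(s,u,v,z):
    e,d=ray(s,u,v);return e+d*(z-e[2])/d[2]
def tri(a,b):
    (e1,d1),(e2,d2)=a,b
    A=np.stack([d1,-d2],1);t=np.linalg.lstsq(A,e2-e1,rcond=None)[0]
    p,q=e1+t[0]*d1,e2+t[1]*d2;return (p+q)/2,np.linalg.norm(p-q)
def proj(s,P):
    P=np.array(P,float)
    if 'eye' in s:
        c=Ro.from_euler('xyz',s['orientation']).inv().apply(P-s['eye']);return s['cx']+s['fx']*c[0]/c[2],s['cy']+s['fy']*c[1]/c[2]
    R=Ro.from_euler('xyz',s['tr']).as_matrix();T=np.array(s['T_tool_cam'])
    c=T[:3,:3].T@(R.T@(P-s['tp'])-T[:3,3]);n=np.hypot(c[0],c[1]);th=np.arctan2(n,c[2])
    return s['cx']+s['fx']*th*c[0]/n,s['cy']+s['fy']*th*c[1]/n
def move(t,yaw=None,start=None):
    """units for a shift from start (x,y,z,yaw) (default: measured) to t,yaw (world, rad)"""
    if start is None:
        o=robot.get_obs();start=[*o['tool_pos'],o['ee_rot'][2]]
    y0=start[3];d=np.array(t)-start[:3];c,s=np.cos(y0),np.sin(y0)
    yw=0 if yaw is None else -(yaw-y0)
    yw=(yw+np.pi/2)%np.pi-np.pi/2
    return np.round([(c*d[0]+s*d[1])/.025,(s*d[0]-c*d[1])/.025,-d[2]/.025,np.degrees(yw)/6],2)
E
python3 - <<'E'
from h import *
t=cv2.imread('pics/top0.png');s=cv2.imread('pics/scene0.png')
a=cv2.resize(t[120:310,50:530],(800,317),interpolation=3)
b=cv2.resize(s[220:410,140:580],(655,283),interpolation=3)
im=np.zeros((600,800,3),np.uint8);im[:317]=a;im[317:600,:655]=b;cv2.imwrite('pics/c1.png',im)
E
```

```text
(no output)
```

View pics/c1.png

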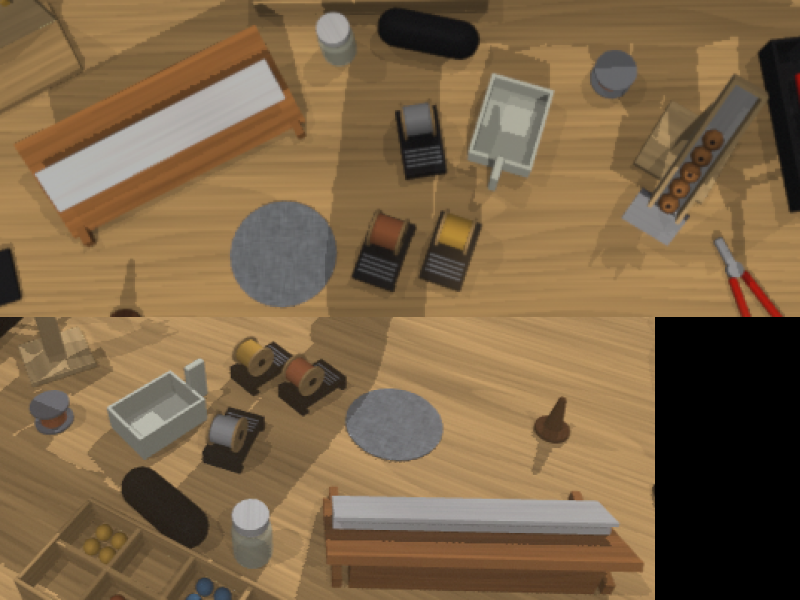

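```bash
python3 - <<'E'
from h import *
import pickle
T=snap('top');S=snap('scene');pickle.dump((T,S),open('ts.pkl','wb'))
f=lambda n,p:print(n,np.round(p,4))
ct=[(72.8,226.8),(210.8,156),(222.2,180),(83,246.6)]
cs=[(554.4,359.7),(363.6,354.3),(363.6,340.9),(543,344.2)]
for a,b in zip(ct,cs): p=tri(ray(T,*a),ray(S,*b));f('rail',[*p[0],p[1]])
# rail with known heights, upper z=.086 for first two, lower .058
for a,z in zip(ct,[.086,.086,.058,.058]): f('railz',onz(T,*a,z))
hsv=cv2.cvtColor(T['image'],cv2.COLOR_BGR2HSV)
# paddle lower edge
a=onz(T,424.4,250.2,.0625);b=onz(T,453.2,265.8,.0625);f('pad',[*a,*b]);f('w',np.linalg.norm(a-b))
d=(b-a)[:2];ux=np.array([-d[1],d[0]]);ux/=np.linalg.norm(ux)
if ux[0]<0: ux=-ux
f('chute ux,yaw',[*ux,np.arctan2(ux[1],ux[0])]);f('chute o',(a+b)[:2]/2+.1114*ux)
# felt pad
m=cv2.inRange(hsv,(0,0,60),(180,60,140));n,l,st,c=cv2.connectedComponentsWithStats(m)
for i in range(1,n):
    if st[i,4]>150: print('grey',st[i],np.round(c[i],1))
def sc(u,v):return 50+u/1.6667,120+v/1.6667
# holders: shoe corners (top z .025) from crop: foot edge two corners, lip end two corners
for n,(u,v) in dict(steelfoot=(425,175),steelspool=(417,118),copfoot=(376,281),copspool=(386,231),brfoot=(443,281),brspool=(456,231)).items():
    f(n,onz(T,*sc(u,v),.025 if 'foot' in n else .079))
for n,(u,v) in dict(dA=(495,75),dB=(553,90),dC=(520,175),dD=(469,157)).items(): f(n,onz(T,*sc(u,v),.045))
f('finTop',onz(T,*sc(495,175),.078))
E
```

```text
rail [5.396e-01 4.723e-01 7.670e-02 5.000e-04]
rail [0.6988 0.1674 0.0826 0.0025]
rail [0.6512 0.1459 0.052  0.0027]
rail [0.4979 0.4524 0.0594 0.0026]
railz [0.5375 0.4675 0.086 ]
railz [0.698  0.1656 0.086 ]
railz [0.6498 0.1436 0.058 ]
railz [0.498  0.4544 0.058 ]
pad [ 0.4778 -0.3115  0.0625  0.4418 -0.373   0.0625]
w 0.0713
chute ux,yaw [ 0.8634 -0.5045 -0.5288]
chute o [ 0.556  -0.3984]
grey [    0     0   640   335 39383] [345.   44.8]
grey [241 134  22  25 267] [253.6 149.5]
grey [404 150  28  29 608] [417.7 163.9]
grey [544 160  19  65 379] [553.  192.6]
grey [ 331  167   49   56 1156] [355.1 196.2]
grey [ 423  171   82   95 1254] [463.9 221.3]
grey [292 182  18  19 270] [300.3 190.9]
grey [ 188  241   64   63 3156] [219.6 271.9]
grey [305 272  24  17 207] [317.1 279.9]
grey [594 433  33  19 244] [611.9 442. ]
steelfoot [ 0.5481 -0.0457  0.025 ]
steelspool [ 0.6146 -0.0367  0.079 ]
copfoot [0.4007 0.0227 0.025 ]
copspool [0.4607 0.0055 0.079 ]
brfoot [ 0.3995 -0.0686  0.025 ]
brspool [ 0.4593 -0.0865  0.079 ]
dA [ 0.6862 -0.1461  0.045 ]
dB [ 0.6628 -0.2266  0.045 ]
dC [ 0.5415 -0.1764  0.045 ]
dD [ 0.568 -0.107  0.045]
finTop [ 0.5343 -0.1398  0.078 ]
```

```bash
python3 - <<'E'
from h import *
print(move([.48,-.05,.28],0.0))
import pickle;T,S=pickle.load(open('ts.pkl','rb'));print(onz(T,219.6,271.9,.003))
E
```

```text
[ 17.78 -14.46  -3.01   2.83]
[0.44388684 0.15512156 0.003     ]
```

Request:
servo_tool --pt "0 0 -3 0 0.35" --pt "0 0 -3 0 0.35" --pt "17.78 -14.46 -3 2.83 0.35" --pt "17.78 -14.46 -3 2.83 0.35" --pt "17.78 -14.46 -3 2.83 0.35" --pt "17.78 -14.46 -3 2.83 0.35" --pt "17.78 -14.46 -3 2.83 0.35" --pt "17.78 -14.46 -3 2.83 0.35" --pt "17.78 -14.46 -3 2.83 0.35" --pt "17.78 -14.46 -3 2.83 0.35"

```text
time: 1.03
tool_pos: [0.3466, -0.2481, 0.2805]
ee_rot: [3.141, -0.0, -0.0]
wrist_force: [1.1, 0.0, 0.7]
width: 0.0611
finger_force: 0.0
```

Request:
servo_tool --pt "5.3 -7.9 0 0 0.35" --pt "5.3 -7.9 0 0 0.35" --pt "5.3 -7.9 0 0 0.35" --pt "5.3 -7.9 0 0 0.35" --pt "5.3 -7.9 0 0 0.35" --pt "5.3 -7.9 0 0 0.35" --pt "5.3 -7.9 0 0 0.35" --pt "5.3 -7.9 0 0 0.35"

```text
time: 1.7
tool_pos: [0.4787, -0.0513, 0.2798]
ee_rot: [3.141, 0.002, 0.004]
wrist_force: [0.2, -0.3, -0.5]
width: 0.0612
finger_force: 0.0
```

```bash
python3 - <<'E'
from h import *
import pickle
W=snap('wrist','w1');pickle.dump(W,open('w1.pkl','wb'));print(W['tp'],W['tr'],W['T_tool_cam'],W['fx'],W['cx'],W['cy'])
E
```

```text
[ 0.47871619 -0.05128363  0.27981454] [3.14140433e+00 1.62844326e-03 3.76985654e-03] [[ 7.64704881e-04 -9.63624869e-01 -2.67257418e-01  7.72960316e-02]
 [ 9.99999129e-01  4.49326457e-04  1.24120808e-03  7.79149455e-05]
 [-1.07597314e-03 -2.67258134e-01  9.63624373e-01 -1.79651151e-01]
 [ 0.00000000e+00  0.00000000e+00  0.00000000e+00  1.00000000e+00]] 371.64829954431775 318.172370828972 237.3684714752162
```

View pics/w1.png

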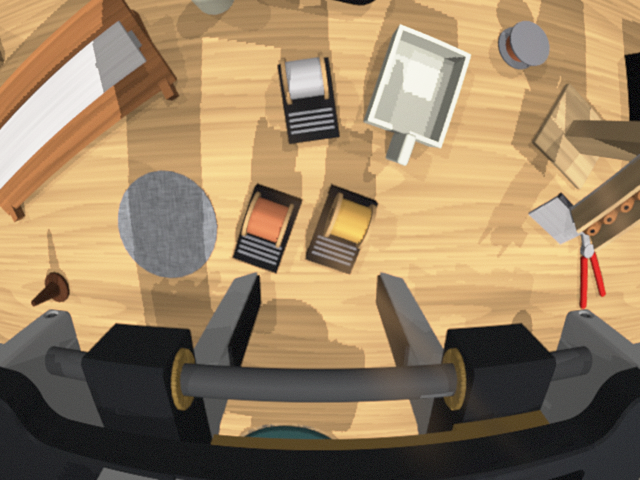

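```bash
cat >> h.py <<'E'
def shoes(W,vmax=60,z=.025):
    g=W['image'].max(2);m=((g<vmax)*255).astype(np.uint8);m[290:]=0
    m=cv2.morphologyEx(m,cv2.MORPH_OPEN,np.ones((3,3)))
    n,l,st,c=cv2.connectedComponentsWithStats(cv2.morphologyEx(m,cv2.MORPH_CLOSE,np.ones((5,5))));out=[]
    for i in range(1,n):
        if st[i,4]<400: continue
        v,u=np.nonzero(l==i)
        P=np.array([onz(W,a,b,z)[:2] for a,b in zip(u,v)],np.float32)
        (cx,cy),(a,b),an=cv2.minAreaRect(P*1000)
        if a<b: a,b,an=b,a,an+90
        an=(np.radians(an)+np.pi/2)%np.pi-np.pi/2
        if 80<a<115 and 50<b<75:
            o=np.array([cx,cy])/1000+.010*np.array([np.cos(an),np.sin(an)])
            print('shoe px',np.round(c[i]),'size',round(a,1),round(b,1),'yaw',round(an,3),'origin',np.round(o,4),'spool',np.round(o+.012*np.array([np.cos(an),np.sin(an)]),4));out.append((*o,an))
    return out
E
python3 - <<'E'
from h import *
import pickle
W=pickle.load(open('w1.pkl','rb'))
for v in (45,60,75): print(v);shoes(W,v)
# check: spool end-disc tops
for n,(u,v) in dict(steelTop=(308,78),copTop=(268,221),brTop=(349,222)).items(): print(n,onz(W,u,v,.079))
for n,(u,v) in dict(jar=(213,2),).items(): print(n,onz(W,u,v,.08))
E
```

```text
45
60
shoe px [313. 113.] size 93.8 57.8 yaw 0.142 origin [ 0.609  -0.0385] spool [ 0.6208 -0.0368]
75
shoe px [312. 113.] size 94.0 58.4 yaw 0.144 origin [ 0.6088 -0.0385] spool [ 0.6207 -0.0368]
shoe px [273. 223.] size 98.5 57.5 yaw -0.337 origin [0.455  0.0082] spool [0.4663 0.0042]
steelTop [ 0.61636621 -0.04102163  0.079     ]
copTop [0.46788531 0.00108776 0.079     ]
brTop [ 0.46709889 -0.08439674  0.079     ]
jar [0.70601754 0.05936721 0.08      ]
```

```bash
python3 - <<'E'
from h import *
print(move([.6205,-.037,.10],.143),move([.6205,-.037,.034],.143))
E
```

```text
[ 5.69 -0.61  7.2  -1.35] [ 5.69 -0.61  9.84 -1.35]
```

Request:
servo_tool --pt "5.69 -0.61 3 -1.33 0.35" --pt "5.69 -0.61 3 -1.33 0.35" --pt "5.69 -0.61 3 -1.33 0.35" --pt "5.69 -0.61 3 -1.33 0.35" --pt "5.69 -0.61 3 -1.33 0.35" --pt "5.69 -0.61 6.5 -1.33 0.35" --pt "5.69 -0.61 6.5 -1.33 0.35" --pt "5.69 -0.61 6.5 -1.33 0.35" --pt "5.69 -0.61 6.5 -1.33 0.35"

```text
time: 2.5
tool_pos: [0.6174, -0.0384, 0.1148]
ee_rot: [-3.14, 0.008, 0.138]
wrist_force: [-0.0, -0.1, 0.3]
width: 0.0609
finger_force: 0.0
```

```bash
python3 - <<'E'
from h import *
print(move([.6205,-.037,.034],.143))
W=snap('wrist','w2');shoes(W,60);shoes(W,75)
E
```

```text
[ 0.13 -0.04  3.23 -0.05]
```

View pics/w2.png

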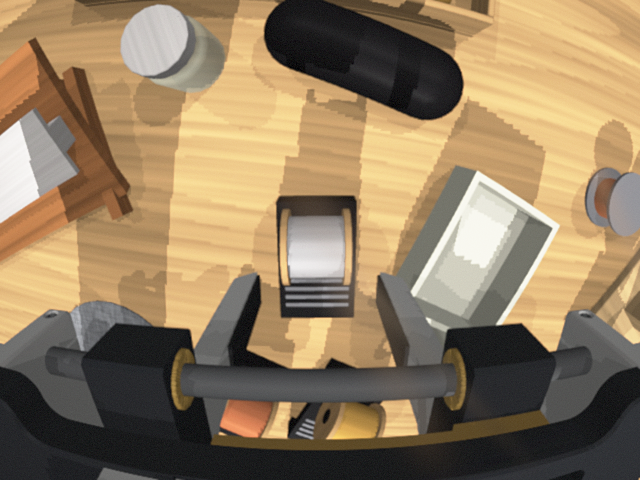

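```bash
python3 - <<'E'
from h import *
W=snap('wrist')
P=[onz(W,*p,.025)[:2] for p in((278,197),(355,197),(280,317),(355,317))]
print(np.round(P,4),W['tp'])
f=(P[2]+P[3])/2;l=(P[0]+P[1])/2;d=l-f;print(np.linalg.norm(d),np.arctan2(d[1],d[0]),P[2]-P[3]);u=d/np.linalg.norm(d)
sp=(l+f)/2+u*.022;print(sp,move([*sp,.034],np.arctan2(d[1],d[0])))
E
```

```text
[[ 0.6482 -0.0046]
 [ 0.6561 -0.0615]
 [ 0.5492 -0.0168]
 [ 0.5578 -0.0783]] [ 0.61998885 -0.03843558  0.11872771]
0.09975015323653595 0.14568105745362328 [-0.00856568  0.06153175]
[ 0.62460404 -0.03710055] [ 0.12 -0.04  3.49 -0.07]
```

Request:
servo_tool --pt "0.1 -0.04 1.5 -0.05 0.35" --pt "0.1 -0.04 3.4 -0.05 0.35" --pt "0.1 -0.04 3.4 -0.05 0.35" --pt "0.1 -0.04 3.4 -0.05 0.35" --pt "0.1 -0.04 3.4 -0.05 1" --pt "0.1 -0.04 3.4 -0.05 1" --pt "0.1 -0.04 3.4 -0.05 1" --pt "0.1 -0.04 3.4 -0.05 1" --pt "0.1 -0.04 3.4 -0.05 1" --pt "0.1 -0.04 3.4 -0.05 1"

```text
time: 3.43
tool_pos: [0.6257, -0.036, 0.037]
ee_rot: [3.14, -0.007, 0.145]
wrist_force: [0.2, 0.6, 7.5]
width: 0.0442
finger_force: 30.0
```

Request:
servo_tool --pt "0 0 0 0 1" --pt "0 0 -1.5 0 1" --pt "0 0 -3 0 1" --pt "0 0 -4.5 0 1" --pt "0 0 -6 0 1" --pt "0 0 -6 0 1" --pt "0 0 -6 0 1" --pt "0 0 -6 0 1"

```text
time: 4.1
tool_pos: [0.6227, -0.0358, 0.1823]
ee_rot: [-3.141, 0.001, 0.145]
wrist_force: [0.8, -0.1, -2.6]
width: 0.044
finger_force: 30.0
```

```bash
python3 - <<'E'
from h import *
W=snap('wrist','w3');o=robot.get_obs();print(o['tool_pos'],o['ee_rot'],o['width'],o['wrist_force'],o['time'])
g=W['image'];cv2.imwrite('pics/w3c.png',g[150:400,180:460])
E
```

```text
[ 0.62200708 -0.0356747   0.18070314] [-3.14064994  0.00371985  0.14493672] 0.043990036390744225 [-1.00929099  0.36700239 -3.11994257] 4.15
```

View pics/w3c.png

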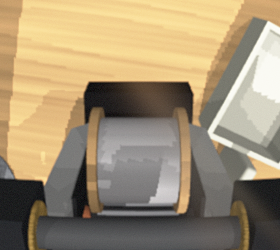

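```bash
cat >> h.py <<'E'
def tproj(W,p):
    R=Ro.from_euler('xyz',W['tr']).as_matrix();return np.round(proj(W,W['tp']+R@np.array(p)),1)
E
python3 - <<'E'
from h import *
W=snap('wrist')
for th in (-.2,-.1,0,.1,.2):
  for dx in (0,.004):
    c,s=np.cos(th),np.sin(th)
    # holder pts rel spool centre (x fwd, h up); rotate by th (lip up positive)
    def q(x,h,y): return tproj(W,[dx+c*x-s*h,y,-.018-(s*x+c*h)])
    print(th,dx,'top',q(.0265,-.028,-.03),q(.0265,-.028,.03),'bot',q(.0265,-.053,-.03),q(.0265,-.053,.03))
E
```

```text
-0.2 0 top [263.  242.5] [372.4 242.6] bot [269.  239.1] [366.5 239.1]
-0.2 0.004 top [262.8 235.5] [372.7 235.5] bot [268.7 232.8] [366.7 232.8]
-0.1 0 top [262.2 238. ] [373.2 238.1] bot [268.3 231. ] [367.2 231. ]
-0.1 0.004 top [262.  230.9] [373.5 230.9] bot [268.1 224.6] [367.4 224.6]
0 0 top [261.4 234. ] [374.1 234.1] bot [267.5 223.2] [368.  223.2]
0 0.004 top [261.1 226.7] [374.4 226.8] bot [267.3 216.6] [368.2 216.7]
0.1 0 top [260.4 230.5] [375.  230.5] bot [266.5 215.8] [368.9 215.8]
0.1 0.004 top [260.1 223. ] [375.3 223.1] bot [266.3 209.1] [369.1 209.1]
0.2 0 top [259.3 227.5] [376.1 227.5] bot [265.5 208.8] [370.  208.8]
0.2 0.004 top [259.  219.9] [376.4 219.9] bot [265.3 201.9] [370.2 202. ]
```

```bash
python3 - <<'E'
from h import *
W=snap('wrist');g=W['image'].max(2)
print(g[222:272:2,310:330].mean(1).round())
for r in range(228,264,2):
    d=np.nonzero(g[r,235:400]<70)[0]+235; print(r,d[:1],d[-1:])
E
```

```text
[239. 238. 238. 239. 239. 102.  88.  88.  86.  84.  83.  82.  79.  77.
  74.  72.  70.  67.  65.  63.  60.  55.  56.  93. 115.]
228 [] []
230 [] []
232 [280] [284]
234 [269] [367]
236 [268] [369]
238 [267] [369]
240 [266] [370]
242 [265] [371]
244 [265] [372]
246 [264] [371]
248 [264] [371]
250 [264] [371]
252 [264] [371]
254 [265] [371]
256 [265] [371]
258 [265] [371]
260 [265] [371]
262 [265] [371]
```

```bash
cat >> h.py <<'E'
from scipy.optimize import least_squares
def held(W):
    """fit dx,dz,th (spool centre in tool x, tool z; lip-up pitch) and dy from the lip wall outline"""
    g=W['image'].max(2);rows=[]
    for r in range(200,290):
        d=np.nonzero(g[r,235:400]<75)[0]+235
        if len(d)>70: rows.append((r,d[0],d[-1]+1))
    rows=np.array(rows,float);w=rows[:,2]-rows[:,1]
    b=rows[0]; k=np.argmax(w[:30]>=w[:30].max()-1); t=rows[k]
    def pr(x):
        dx,dy,dz,th=x;c,s=np.cos(th),np.sin(th)
        return np.array([tproj(W,[dx+c*.0265-s*h,dy+y,dz-(s*.0265+c*h)]) for h in(-.028,-.053) for y in(-.03,.03)])
    m=np.array([[t[1],t[0]],[t[2],t[0]],[b[1],b[0]-.5],[b[2],b[0]-.5]])
    f=least_squares(lambda x:(pr(x)-m).ravel(),[0,0,-.018,0]);print('held t',t,'b',b,'dx dy dz th',np.round(f.x,4),'rms',np.sqrt((f.fun**2).mean()).round(2));return f.x
E
python3 - <<'E'
from h import *
held(snap('wrist'))
E
```

```text
held t [244. 265. 373.] b [241. 265. 371.] dx dy dz th [ 0.     0.    -0.018  0.   ] rms 10.16
```

```bash
sed -i "s/return np.round(proj(W,W\['tp'\]+R@np.array(p)),1)/return np.array(proj(W,W['tp']+R@np.array(p)))/; s/len(d)>70/len(d)>8 and d[-1]-d[0]>85/; s/<75)\[0\]+235/<90)[0]+235/" h.py
python3 - <<'E'
from h import *
held(snap('wrist'))
E
```

```text
held t [243. 265. 373.] b [233. 269. 368.] dx dy dz th [-0.0058  0.0006 -0.0136 -0.0236] rms 0.47
```

```bash
python3 - <<'E'
from h import *
print(move([.6774,.2266,.155],.488))
E
```

```text
[  3.7  -10.06   1.02  -3.28]
```

Request:
servo_tool --pt "0.6 -1.6 0 -0.5 1" --pt "1.2 -3.2 0 -1 1" --pt "1.8 -4.8 0 -1.5 1" --pt "2.4 -6.4 0 -2.1 1" --pt "3 -8 0 -2.7 1" --pt "3.4 -9.4 0.4 -3.28 1" --pt "3.7 -10.06 0.8 -3.28 1" --pt "3.7 -10.06 1 -3.28 1" --pt "3.7 -10.06 1 -3.28 1" --pt "3.7 -10.06 1 -3.28 1"

```text
time: 5.18
tool_pos: [0.6778, 0.2254, 0.1564]
ee_rot: [3.141, 0.003, 0.488]
wrist_force: [-0.8, -0.5, -1.0]
width: 0.0435
finger_force: 30.0
```

```bash
python3 - <<'E'
from h import *
W=snap('wrist','w4');held(W);print(W['tp'],W['tr'],move([.6774,.2266,.12],.488));o=robot.get_obs();print(o['width'],o['finger_force'])
E
```

```text
held t [244. 264. 374.] b [232. 268. 368.] dx dy dz th [-0.0067  0.0003 -0.0156  0.0197] rms 0.44
[0.67778771 0.22539429 0.15639482] [3.14135737 0.0032197  0.48783224] [-0.   -0.08  1.51 -0.01]
0.04359676987087814 29.989862143993378
```

View pics/w4.png

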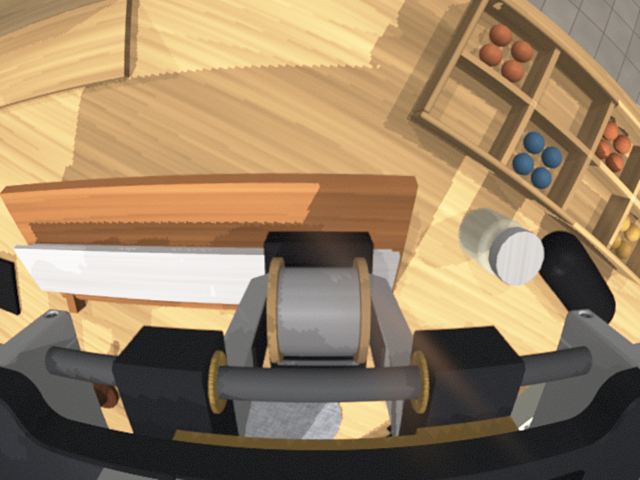

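```bash
python3 - <<'E'
from h import *
W=snap('wrist');g=W['image'].astype(int)
# rail upper edge: per column, first row where saturation small & bright
P=[]
for u in list(range(40,255,12))+list(range(378,394,4)):
    c=g[225:275,u];k=np.nonzero((c.min(1)>135)&(c.max(1)-c.min(1)<25))[0]
    if len(k): P.append(onz(W,u,225+k[0],.086)[:2])
P=np.array(P);l=np.polyfit(P[:,1],P[:,0],1);r=P[:,0]-np.polyval(l,P[:,1]);print(len(P),r.std()*1000)
ux=np.array([1,-l[0]])/np.hypot(1,l[0]);print('rail yaw',np.arctan2(ux[1],ux[0]))
for n in((.5958,.3078),):
    print('edge along ux from rail centre',(P-n)@ux)
print(W['tp'],(W['tp'][:2]-(.5958,.3078))@ux)
E
```

```text
22 0.27520223606087274
rail yaw 0.4770429770610257
edge along ux from rail centre [0.03415229 0.03353355 0.03381116 0.0340698  0.03345969 0.03369926
 0.0339237  0.033318   0.03352628 0.03372209 0.03390643 0.03329809
 0.03346894 0.03362995 0.03378178 0.03392503 0.03406021 0.03418779
 0.03369386 0.03371175 0.03372898 0.03374553]
[0.67829894 0.22492016 0.15763935] 0.03523383380698124
```

Request:
servo_tool --pt "0 0 0.8 0.05 1" --pt "0 0 1.4 0.05 1" --pt "0 0 1.6 0.05 1" --pt "0 0 1.7 0.05 1" --pt "0 0 1.75 0.05 1" --pt "0 0 1.75 0.05 1"

```text
time: 5.78
tool_pos: [0.6789, 0.2259, 0.1154]
ee_rot: [3.141, -0.002, 0.482]
wrist_force: [-0.3, -0.2, -1.8]
width: 0.0439
finger_force: 30.0
```

Request:
servo_tool --pt "0 0 0.05 0 1" --pt "0 0 0.05 0 1"

```text
time: 5.95
tool_pos: [0.6789, 0.2264, 0.1141]
ee_rot: [3.141, -0.002, 0.483]
wrist_force: [-1.1, -0.5, -2.3]
width: 0.0436
finger_force: 30.0
```

Request:
servo_tool --pt "0 0 0.05 0 1" --pt "0 0 0.05 0 1"

```text
time: 6.12
tool_pos: [0.6784, 0.2265, 0.112]
ee_rot: [3.141, -0.0, 0.483]
wrist_force: [0.5, -0.3, -2.7]
width: 0.0434
finger_force: 30.0
```

Request:
servo_tool --pt "0 0 0.05 0 1" --pt "0 0 0.05 0 1"

```text
time: 6.28
tool_pos: [0.6782, 0.2264, 0.1102]
ee_rot: [3.142, 0.0, 0.483]
wrist_force: [-0.2, -0.5, -1.9]
width: 0.0439
finger_force: 30.0
```

Request:
servo_tool --pt "0 0 0.05 0 1" --pt "0 0 0.05 0 1"

```text
time: 6.45
tool_pos: [0.6783, 0.2265, 0.11]
ee_rot: [3.141, -0.0, 0.483]
wrist_force: [-1.8, -0.2, 0.7]
width: 0.0441
finger_force: 30.0
```

Request:
servo_tool --pt "0 0 0.05 0 1" --pt "0 0 0.05 0 1"

```text
time: 6.62
tool_pos: [0.6783, 0.2265, 0.1099]
ee_rot: [3.141, -0.001, 0.483]
wrist_force: [-3.0, -1.1, 4.5]
width: 0.0434
finger_force: 30.0
```

Request:
servo_tool --pt "0 0 0.05 0 1" --pt "0 0 0.05 0 1"

```text
time: 6.78
tool_pos: [0.6784, 0.2265, 0.1098]
ee_rot: [3.141, -0.002, 0.483]
wrist_force: [-4.3, -0.6, 7.1]
width: 0.0439
finger_force: 30.0
```

Request:
servo_tool --pt "-0.1 0 -0.1 0 1" --pt "-0.2 0 -0.1 0 1" --pt "-0.28 0 -0.1 0 1" --pt "-0.36 0 -0.1 0 1" --pt "-0.36 0 -0.1 0 1"

```text
time: 7.2
tool_pos: [0.6709, 0.2223, 0.11]
ee_rot: [3.141, -0.002, 0.483]
wrist_force: [1.6, 0.9, 2.6]
width: 0.044
finger_force: 30.0
```

Request:
servo_tool --pt "-0.06 0 0 0 1" --pt "-0.06 0 0 0 1"

```text
time: 7.37
tool_pos: [0.6696, 0.2217, 0.1099]
ee_rot: [3.141, -0.002, 0.483]
wrist_force: [2.2, 1.4, 3.7]
width: 0.0437
finger_force: 30.0
```

Request:
servo_tool --pt "-0.06 0 0 0 1" --pt "-0.06 0 0 0 1"

```text
time: 7.53
tool_pos: [0.6681, 0.221, 0.1099]
ee_rot: [3.141, -0.002, 0.483]
wrist_force: [3.3, 1.2, 4.2]
width: 0.044
finger_force: 30.0
```

Request:
servo_tool --pt "-0.06 0 0 0 1" --pt "-0.06 0 0 0 1"

```text
time: 7.7
tool_pos: [0.6668, 0.2203, 0.1099]
ee_rot: [3.141, -0.002, 0.483]
wrist_force: [2.4, 1.9, 5.2]
width: 0.0436
finger_force: 30.0
```

Request:
servo_tool --pt "-0.06 0 0 0 1" --pt "-0.06 0 0 0 1"

```text
time: 7.87
tool_pos: [0.6654, 0.2196, 0.1099]
ee_rot: [3.141, -0.001, 0.483]
wrist_force: [2.6, 1.2, 5.5]
width: 0.0441
finger_force: 30.0
```

Request:
servo_tool --pt "-0.06 0 0 0 1" --pt "-0.06 0 0 0 1"

```text
time: 8.03
tool_pos: [0.6641, 0.2188, 0.1099]
ee_rot: [3.141, -0.001, 0.483]
wrist_force: [2.5, 1.4, 5.7]
width: 0.0437
finger_force: 30.0
```

Request:
servo_tool --pt "-0.06 0 0 0 1" --pt "-0.06 0 0 0 1"

```text
time: 8.2
tool_pos: [0.6627, 0.2181, 0.1099]
ee_rot: [3.141, -0.001, 0.483]
wrist_force: [2.8, 1.3, 5.0]
width: 0.0441
finger_force: 30.0
```

Request:
servo_tool --pt "-0.06 0 0 0 1" --pt "-0.06 0 0 0 1"

```text
time: 8.37
tool_pos: [0.6624, 0.218, 0.1099]
ee_rot: [3.141, -0.004, 0.483]
wrist_force: [5.9, 3.3, 3.7]
width: 0.044
finger_force: 30.0
```

Request:
servo_tool --pt "-0.07 0 0.03 0 1" --pt "-0.14 0 0.06 0 1" --pt "-0.21 0 0.1 0 1" --pt "-0.29 0 0.15 0 1" --pt "-0.36 0 0.2 0 1" --pt "-0.42 0 0.25 0 1" --pt "-0.48 0 0.3 0 1" --pt "-0.54 0 0.35 0 1" --pt "-0.54 0 0.35 0 1"

```text
time: 9.12
tool_pos: [0.6509, 0.212, 0.1046]
ee_rot: [3.141, -0.007, 0.483]
wrist_force: [1.9, 1.0, 11.9]
width: 0.0437
finger_force: 30.0
```

```bash
python3 - <<'E'
from h import *
W=snap('wrist','w5');s=snap('scene','s5');im=np.zeros((480,800,3),np.uint8);im[:,:320]=W['image'][:,160:480];c=cv2.resize(s['image'][310:430,350:590],(480,240));im[:240,320:]=c;cv2.imwrite('pics/c5.png',im);print(W['tp'],robot.get_obs()['wrist_force'])
E
```

```text
[0.65090243 0.2119771  0.10462929] [ 2.23957423  1.78139906 12.70308831]
```

View pics/c5.png

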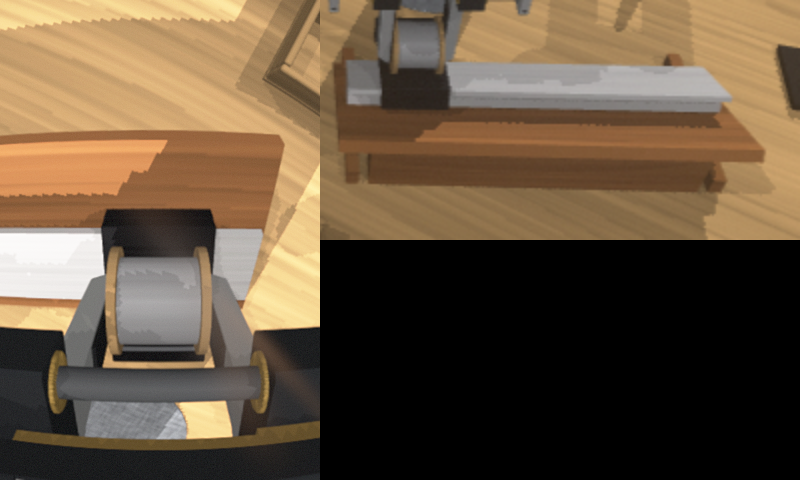

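Request:
servo_tool --pt "0 0 0 0 0.35" --pt "0 0 0 0 0.35" --pt "0 0 0 0 0.35" --pt "0 0 -1.5 0 0.35" --pt "0 0 -3 0 0.35" --pt "-1 0 -4 0 0.35" --pt "-2 0 -4 0 1" --pt "-2 0 -4 0 1" --pt "-2 0 -4 0 1" --pt "-2 0 -4 0 1"

```text
time: 10.05
tool_pos: [0.6042, 0.1877, 0.1984]
ee_rot: [-3.141, 0.004, 0.483]
wrist_force: [0.3, -0.4, -0.5]
width: 0.0381
finger_force: 0.0
```

```bash
python3 - <<'E'
from h import *
W=snap('wrist','w6');s=snap('scene','s6');import pickle;pickle.dump(W,open('w6.pkl','wb'));im=np.zeros((480,800,3),np.uint8);im[:,:320]=W['image'][:,160:480];c=cv2.resize(s['image'][310:430,350:590],(480,240));im[:240,320:]=c;cv2.imwrite('pics/c6.png',im);print(W['tp'],W['tr'],robot.get_obs()['wrist_force'])
E
```

```text
[0.60416947 0.18769401 0.1983782 ] [-3.14066282  0.00361478  0.48302445] [ 0.72047147  0.79022471 -0.26380057]
```

View pics/c6.png

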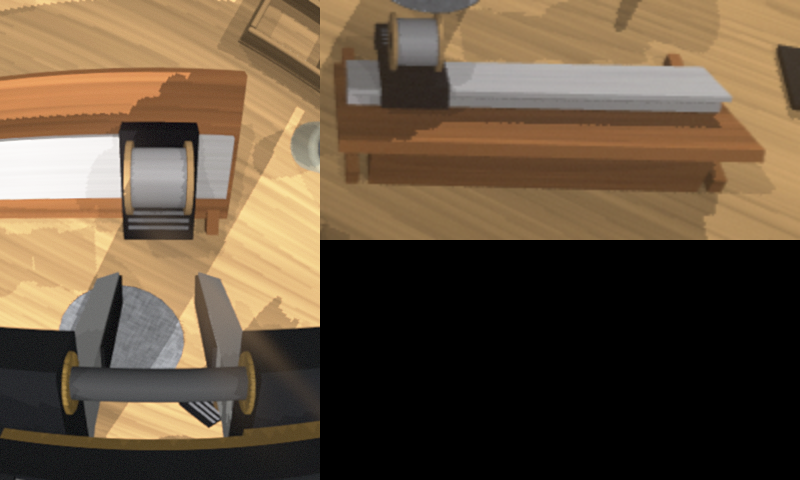

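```bash
python3 - <<'E'
from h import *
W=snap('wrist')
ux=np.array([np.cos(.48),np.sin(.48)])
f=onz(W,317,238,.063);e=onz(W,319,123,.09);print(f,'lip top',e,(e-f)[:2]@ux)
sp=onz(W,319,213,.11);print('spool back edge approx',(sp-f)[:2]@ux)
t=f[:2]+.010*ux;print(t,move([*t,.12],.48),move([*t,.068],.48))
E
```

```text
[0.59432352 0.18349278 0.063     ] lip top [0.68253705 0.22800062 0.09      ] 0.09879774816985719
spool back edge approx 0.03244443237747094
[0.60319347 0.18811058] [-0.06 -0.03  3.14  0.03] [-0.06 -0.03  5.22  0.03]
```

Request:
servo_tool --pt "-0.06 -0.03 1.5 0 1" --pt "-0.06 -0.03 3 0 1" --pt "-0.06 -0.03 4.2 0 1" --pt "-0.06 -0.03 4.8 0 1" --pt "-0.06 -0.03 4.8 0 1" --pt "-0.06 -0.03 4.8 0 1"

```text
time: 10.7
tool_pos: [0.6026, 0.1878, 0.0791]
ee_rot: [-3.141, 0.003, 0.483]
wrist_force: [0.9, -0.0, 0.7]
width: 0.0007
finger_force: 0.0
```

Request:
servo_tool --pt "0 0 0.1 0 1" --pt "0 0 0.2 0 1" --pt "0 0 0.3 0 1" --pt "0 0 0.3 0 1"

```text
time: 11.03
tool_pos: [0.605, 0.1883, 0.0754]
ee_rot: [3.14, -0.005, 0.483]
wrist_force: [0.8, -0.6, 2.6]
width: 0.0004
finger_force: 1.7
```

Request:
servo_tool --pt "0 0 0.1 0 1" --pt "0 0 0.2 0 1" --pt "0 0 0.2 0 1"

```text
time: 11.28
tool_pos: [0.6055, 0.1885, 0.0726]
ee_rot: [3.14, -0.007, 0.483]
wrist_force: [-1.9, -0.0, 10.4]
width: 0.0005
finger_force: 5.2
```

Request:
servo_tool --pt "0 0 0.1 0 1" --pt "0 0 0.1 0 1"

```text
time: 11.45
tool_pos: [0.6041, 0.188, 0.0675]
ee_rot: [3.141, -0.003, 0.483]
wrist_force: [-0.4, -0.5, -0.7]
width: 0.0004
finger_force: 0.0
```

Request:
servo_tool --pt "0 0 0.1 0 1" --pt "0 0 0.1 0 1"

```text
time: 11.62
tool_pos: [0.6027, 0.1876, 0.0622]
ee_rot: [-3.141, 0.001, 0.483]
wrist_force: [0.3, 0.2, 1.8]
width: 0.0003
finger_force: 0.6
```

Request:
servo_tool --pt "0 0 0.1 0 1" --pt "0 0 0.1 0 1"

```text
time: 11.78
tool_pos: [0.603, 0.1877, 0.0612]
ee_rot: [3.141, 0.0, 0.483]
wrist_force: [-2.2, 0.4, 5.8]
width: 0.0005
finger_force: 2.9
```

Request:
servo_tool --pt "0 0 0.1 0 1" --pt "0 0 0.1 0 1"

```text
time: 11.95
tool_pos: [0.6032, 0.1878, 0.0608]
ee_rot: [3.141, -0.001, 0.483]
wrist_force: [-5.0, -0.4, 13.1]
width: 0.0008
finger_force: 6.4
```

```bash
python3 - <<'E'
from h import *
print(move([.455,.005,.20],-.3))
E
```

```text
[-8.65  3.72 -5.57  7.48]
```

Request:
servo_tool --pt "0 0 -1.5 0 1" --pt "-0.5 0 -3 0 1" --pt "-2 1 -4.5 1 0.35" --pt "-4 2 -5.6 2.2 0.35" --pt "-6 2.8 -5.6 3.4 0.35" --pt "-7.6 3.4 -5.6 4.5 0.35" --pt "-8.65 3.72 -5.6 5.6 0.35" --pt "-8.65 3.72 -5.6 6.7 0.35" --pt "-8.65 3.72 -5.6 7.48 0.35" --pt "-8.65 3.72 -5.6 7.48 0.35"

```text
time: 12.78
tool_pos: [0.4539, 0.0038, 0.1979]
ee_rot: [-3.142, -0.0, -0.304]
wrist_force: [0.3, 0.4, -0.0]
width: 0.0508
finger_force: 0.0
```

```bash
python3 - <<'E'
from h import *
W=snap('wrist','w7');import pickle;pickle.dump(W,open('w7.pkl','wb'));print(W['tp'],W['tr'])
for v in(50,60,75):shoes(W,v)
S=snap('scene','s7')
im=np.zeros((480,800,3),np.uint8);im[:300]=cv2.resize(W['image'][60:300,:],(800,300));im[300:480,:360]=cv2.resize(S['image'][310:430,350:590],(360,180));cv2.imwrite('pics/c7.png',im)
E
```

```text
[0.45387533 0.0038366  0.19785566] [-3.14157651e+00 -3.54999571e-04 -3.04245586e-01]
shoe px [385. 210.] size 94.4 59.9 yaw -0.336 origin [ 0.4533 -0.0812] spool [ 0.4646 -0.0852]
shoe px [384. 210.] size 95.0 60.0 yaw -0.326 origin [ 0.4534 -0.0808] spool [ 0.4648 -0.0847]
shoe px [393. 216.] size 95.5 61.4 yaw -0.338 origin [ 0.4533 -0.081 ] spool [ 0.4646 -0.085 ]
```

View pics/c7.png

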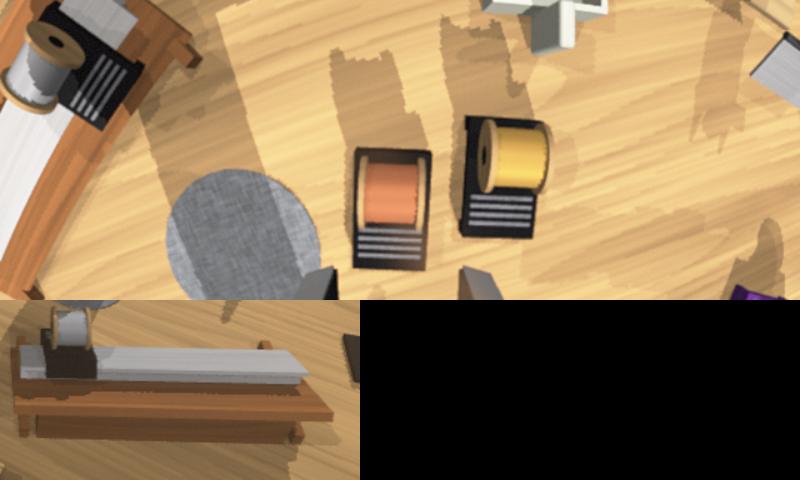

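```bash
cat >> h.py <<'E'
def four(W,px):
    P=[onz(W,*p,.025)[:2] for p in px];l=(P[0]+P[1])/2;f=(P[2]+P[3])/2;d=l-f;u=d/np.linalg.norm(d)
    w=(P[1]-P[0]+P[3]-P[2])/2;y1=np.arctan2(d[1],d[0]);y2=np.arctan2(w[1],w[0])+np.pi/2
    sp=(l+f)/2+u*.022;print('len',np.linalg.norm(d),'w',np.linalg.norm(w),'yaw',y1,y2,'spool',sp);return sp,y1
E
python3 - <<'E'
from h import *
import pickle;W=pickle.load(open('w7.pkl','rb'))
sp,y=four(W,[(284,179),(345.6,181),(282.4,275),(341.6,276)])
print(move([*sp,.11],y),move([*sp,.038],y))
E
```

```text
len 0.09710382125649339 w 0.0595432955056076 yaw -0.3352685280970176 -0.32892975616365616 spool [0.46441026 0.00412953]
[ 0.38 -0.08  3.5   0.35] [ 0.38 -0.08  6.38  0.35]
```

Request:
servo_tool --pt "0.38 -0.08 1.5 0.3 0.35" --pt "0.38 -0.08 3 0.3 0.35" --pt "0.38 -0.08 4.5 0.3 0.35" --pt "0.38 -0.08 6 0.3 0.35" --pt "0.38 -0.08 6.4 0.3 0.35" --pt "0.38 -0.08 6.4 0.3 0.35" --pt "0.38 -0.08 6.4 0.3 0.35"

```text
time: 13.47
tool_pos: [0.4653, 0.0045, 0.0385]
ee_rot: [3.142, 0.0, -0.33]
wrist_force: [0.6, 0.3, 0.8]
width: 0.0612
finger_force: 0.0
```

Request:
servo_tool --pt "0 0 0 0 1" --pt "0 0 0 0 1" --pt "0 0 0 0 1" --pt "0 0 0 0 1" --pt "0 0 -1.5 0 1" --pt "0 0 -3 0 1" --pt "0 0 -4.5 0 1" --pt "0 0 -5.5 0 1" --pt "0 0 -5.5 0 1" --pt "0 0 -5.5 0 1"

```text
time: 14.3
tool_pos: [0.4654, 0.0039, 0.1769]
ee_rot: [-3.141, -0.004, -0.332]
wrist_force: [0.4, -0.3, -1.7]
width: 0.0438
finger_force: 29.9
```

```bash
python3 - <<'E'
from h import *
W=snap('wrist','w8');held(W);o=robot.get_obs();print(o['tool_pos'],o['ee_rot'],o['width'],o['wrist_force'])
print(move([.6239,.3225,.150],.48))
E
```

```text
held t [235. 267. 400.] b [228. 270. 395.] dx dy dz th [ 0.0123  0.0075 -0.0557 -0.1101] rms 1.82
[0.46400968 0.00405077 0.17461702] [ 3.14121581e+00  8.49850251e-04 -3.31608368e-01] 0.043739873939889505 [-0.22609277  0.55666445 -3.08098882]
[  1.9  -14.13   0.98  -7.75]
```

Request:
servo_tool --pt "0 -1 -1.4 -0.8 1" --pt "0.2 -2.6 -1.5 -1.7 1" --pt "0.5 -4.2 -1.5 -2.6 1" --pt "0.8 -5.8 -1.5 -3.6 1" --pt "1 -7.4 -1.5 -4.6 1" --pt "1.2 -9 -1.5 -5.6 1" --pt "1.5 -10.6 -1.5 -6.6 1" --pt "1.7 -12.2 -1.5 -7.4 1" --pt "1.9 -13.6 -1.5 -7.75 1" --pt "1.9 -14.13 -1.5 -7.75 1"

```text
time: 15.18
tool_pos: [0.624, 0.3265, 0.2062]
ee_rot: [-3.139, 0.008, 0.485]
wrist_force: [-1.3, -1.1, -3.2]
width: 0.0438
finger_force: 29.9
```

Request:
servo_tool --pt "0 0 0 0 1" --pt "0 0 1 0 1" --pt "0 0 2 0 1" --pt "0 0 2.6 0 1" --pt "0 0 2.6 0 1" --pt "0 0 2.6 0 1"

```text
time: 15.68
tool_pos: [0.6228, 0.3209, 0.1447]
ee_rot: [-3.142, 0.007, 0.479]
wrist_force: [1.0, 0.5, -1.6]
width: 0.0437
finger_force: 29.9
```

```bash
python3 - <<'E'
from h import *
W=snap('wrist','w9');held(W);o=robot.get_obs();print(o['tool_pos'],o['ee_rot'],o['width'],o['wrist_force'])
print(move([.6239,.3225,.120],.48))
g=W['image'].max(2)
for r in range(222,252,3):
    d=np.nonzero(g[r,235:400]<70)[0]+235; print(r,d[:1],d[-1:])
E
```

```text
held t [237. 265. 372.] b [228. 269. 368.] dx dy dz th [-0.0027  0.0003 -0.0119 -0.0317] rms 0.61
[0.62389558 0.32153821 0.14710863] [3.14142440e+00 2.28102091e-03 4.79153882e-01] 0.04401002429917767 [ 0.24280818 -0.54556345 -0.99331115]
[ 0.02 -0.03  1.08 -0.01]
222 [] []
225 [] []
228 [270] [362]
231 [268] [368]
234 [267] [369]
237 [266] [370]
240 [265] [372]
243 [265] [372]
246 [266] [372]
249 [266] [371]
```

Request:
servo_tool --pt "0 0 0.7 0 1" --pt "0 0 1.2 0 1" --pt "0 0 1.35 0 1" --pt "0 0 1.45 0 1" --pt "0 0 1.45 0 1"

```text
time: 16.15
tool_pos: [0.6244, 0.3224, 0.1134]
ee_rot: [3.141, -0.001, 0.48]
wrist_force: [-2.1, -0.2, 0.7]
width: 0.0441
finger_force: 29.9
```

Request:
servo_tool --pt "0 0 0.07 0 1" --pt "0 0 0.07 0 1"

```text
time: 16.32
tool_pos: [0.6246, 0.3224, 0.1133]
ee_rot: [3.141, -0.002, 0.48]
wrist_force: [-5.0, -2.5, 6.6]
width: 0.0439
finger_force: 29.9
```

Request:
servo_tool --pt "0 0 0.07 0 1" --pt "0 0 0.07 0 1"

```text
time: 16.48
tool_pos: [0.6246, 0.3225, 0.1132]
ee_rot: [3.141, -0.003, 0.48]
wrist_force: [-5.2, -2.3, 11.0]
width: 0.0441
finger_force: 29.9
```

Request:
servo_tool --pt "0 0 0.05 0 1" --pt "0 0 0.05 0 1"

```text
time: 16.65
tool_pos: [0.6247, 0.3225, 0.1132]
ee_rot: [3.141, -0.004, 0.48]
wrist_force: [-5.8, -3.3, 13.9]
width: 0.0437
finger_force: 29.9
```

Request:
servo_tool --pt "-0.08 0 -0.12 0 1" --pt "-0.16 0 -0.12 0 1" --pt "-0.24 0 -0.12 0 1" --pt "-0.32 0 -0.12 0 1" --pt "-0.4 0 -0.12 0 1" --pt "-0.46 0 -0.12 0 1" --pt "-0.46 0 -0.12 0 1"

```text
time: 17.23
tool_pos: [0.6171, 0.3187, 0.1133]
ee_rot: [3.141, -0.01, 0.48]
wrist_force: [2.9, 1.2, 6.2]
width: 0.0437
finger_force: 29.9
```

Request:
servo_tool --pt "-0.06 0 0 0 1" --pt "-0.06 0 0 0 1"

```text
time: 17.4
tool_pos: [0.6159, 0.3181, 0.1132]
ee_rot: [3.141, -0.01, 0.48]
wrist_force: [4.1, 1.5, 5.8]
width: 0.0439
finger_force: 29.9
```

Request:
servo_tool --pt "-0.06 0 0 0 1" --pt "-0.06 0 0 0 1"

```text
time: 17.57
tool_pos: [0.6146, 0.3174, 0.1132]
ee_rot: [3.141, -0.01, 0.48]
wrist_force: [2.9, 1.5, 6.1]
width: 0.0436
finger_force: 29.9
```

Request:
servo_tool --pt "-0.06 0 0 0 1" --pt "-0.06 0 0 0 1"

```text
time: 17.73
tool_pos: [0.6133, 0.3167, 0.1132]
ee_rot: [3.141, -0.01, 0.48]
wrist_force: [3.6, 1.2, 5.5]
width: 0.0439
finger_force: 29.9
```

Request:
servo_tool --pt "-0.06 0 0 0 1" --pt "-0.06 0 0 0 1"

```text
time: 17.9
tool_pos: [0.612, 0.316, 0.1132]
ee_rot: [3.141, -0.01, 0.48]
wrist_force: [3.0, 1.6, 6.8]
width: 0.0439
finger_force: 29.9
```

Request:
servo_tool --pt "-0.06 0 0 0 1" --pt "-0.06 0 0 0 1"

```text
time: 18.07
tool_pos: [0.6106, 0.3153, 0.1132]
ee_rot: [3.141, -0.01, 0.48]
wrist_force: [4.2, 1.0, 6.6]
width: 0.0443
finger_force: 29.9
```

Request:
servo_tool --pt "-0.06 0 0 0 1" --pt "-0.06 0 0 0 1"

```text
time: 18.23
tool_pos: [0.6099, 0.3148, 0.1131]
ee_rot: [3.141, -0.012, 0.48]
wrist_force: [4.9, 3.0, 5.1]
width: 0.044
finger_force: 29.9
```

Request:
servo_tool --pt "-0.06 0 0 0 1" --pt "-0.06 0 0 0 1"

```text
time: 18.4
tool_pos: [0.609, 0.3143, 0.1128]
ee_rot: [3.141, -0.013, 0.48]
wrist_force: [5.6, 4.0, 4.8]
width: 0.0437
finger_force: 30.0
```

Request:
servo_tool --pt "-0.04 0 0 0 1" --pt "-0.04 0 0 0 1"

```text
time: 18.57
tool_pos: [0.6083, 0.3139, 0.1127]
ee_rot: [3.141, -0.013, 0.48]
wrist_force: [6.0, 3.0, 3.6]
width: 0.0441
finger_force: 30.0
```

Request:
servo_tool --pt "-0.06 0 0.03 0 1" --pt "-0.13 0 0.06 0 1" --pt "-0.2 0 0.1 0 1" --pt "-0.28 0 0.15 0 1" --pt "-0.35 0 0.2 0 1" --pt "-0.41 0 0.25 0 1" --pt "-0.47 0 0.3 0 1" --pt "-0.52 0 0.35 0 1" --pt "-0.52 0 0.35 0 1"

```text
time: 19.32
tool_pos: [0.5961, 0.3076, 0.1064]
ee_rot: [3.141, -0.012, 0.48]
wrist_force: [1.9, 0.6, 10.9]
width: 0.0435
finger_force: 30.0
```

Request:
servo_tool --pt "0 0 0 0 0.35" --pt "0 0 0 0 0.35" --pt "0 0 0 0 0.35" --pt "0 0 -1.5 0 0.35" --pt "0 0 -3 0 0.35" --pt "-1 0 -4 0 0.35" --pt "-2 0 -4 0 1" --pt "-2 0 -4 0 1" --pt "-2 0 -4 0 1" --pt "-2 0 -4 0 1"

```text
time: 20.15
tool_pos: [0.5479, 0.2828, 0.1996]
ee_rot: [-3.141, 0.002, 0.48]
wrist_force: [-0.2, 0.2, -0.1]
width: 0.0378
finger_force: 0.0
```

```bash
python3 - <<'E'
from h import *
W=snap('wrist','w10');print(W['tp'],W['tr'])
a=cv2.imread('pics/w6.png');b=W['image']
cv2.imwrite('pics/c10.png',np.hstack([a[90:290,200:460],b[90:290,200:460]]))
ux=np.array([np.cos(.48),np.sin(.48)]);uy=np.array([-ux[1],ux[0]])
t=.627*ux+(-.0022)*uy;print(t,move([*t,.08],.48),move([*t,.068],.48))
E
```

```text
[0.54793692 0.28284899 0.19960017] [-3.14145502e+00  2.25819666e-03  4.80068535e-01]
[0.55716173 0.28758415] [0.4  0.   4.78 0.  ] [0.4  0.   5.26 0.  ]
```

View pics/c10.png

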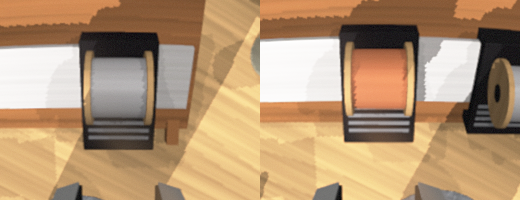

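Request:
servo_tool --pt "0.3 0 1.5 0 1" --pt "0.3 0 3 0 1" --pt "0.3 0 4.2 0 1" --pt "0.3 0 4.8 0 1" --pt "0.3 0 4.9 0 1" --pt "0.3 0 5 0 1" --pt "0.3 0 5.1 0 1" --pt "0.3 0 5.1 0 1"

```text
time: 20.87
tool_pos: [0.5545, 0.2862, 0.0747]
ee_rot: [3.141, 0.001, 0.48]
wrist_force: [-4.0, -2.4, 2.2]
width: 0.0003
finger_force: 1.8
```

Request:
servo_tool --pt "0 0 0.1 0 1" --pt "0 0 0.2 0 1" --pt "0 0 0.2 0 1"

```text
time: 21.12
tool_pos: [0.5551, 0.2865, 0.0729]
ee_rot: [3.141, -0.002, 0.48]
wrist_force: [-8.6, -3.5, 11.5]
width: 0.0003
finger_force: 6.8
```

Request:
servo_tool --pt "0 0 0.1 0 1" --pt "0 0 0.2 0 1" --pt "0 0 0.2 0 1"

```text
time: 21.37
tool_pos: [0.5569, 0.2873, 0.0664]
ee_rot: [3.141, -0.006, 0.48]
wrist_force: [-0.4, 0.3, 0.2]
width: 0.0005
finger_force: 0.0
```

Request:
servo_tool --pt "0 0 0.1 0 1" --pt "0 0 0.1 0 1"

```text
time: 21.53
tool_pos: [0.5566, 0.2872, 0.0638]
ee_rot: [3.141, -0.005, 0.48]
wrist_force: [-1.3, -0.3, 6.7]
width: -0.0
finger_force: 3.6
```

Request:
servo_tool --pt "0 0 0.1 0 1" --pt "0 0 0.1 0 1"

```text
time: 21.7
tool_pos: [0.5568, 0.2873, 0.0634]
ee_rot: [3.141, -0.006, 0.48]
wrist_force: [-3.9, -2.1, 14.2]
width: 0.0005
finger_force: 7.9
```

```bash
python3 - <<'E'
from h import *
print(move([.455,-.08,.20],-.33))
E
```

```text
[-10.4   11.15  -5.46   7.74]
```

Request:
servo_tool --pt "-0.2 0 -1.5 0 1" --pt "-1 0 -3 0 1" --pt "-2.2 1 -4.5 1 0.35" --pt "-3.4 2.2 -5.5 2 0.35" --pt "-4.6 3.5 -5.5 3 0.35" --pt "-5.8 4.8 -5.5 4.1 0.35" --pt "-7 6.1 -5.5 5.2 0.35" --pt "-8.2 7.4 -5.5 6.3 0.35" --pt "-9.2 8.6 -5.5 7.2 0.35" --pt "-10 10 -5.5 7.74 0.35"

```text
time: 22.53
tool_pos: [0.4508, -0.0287, 0.1968]
ee_rot: [-3.141, -0.003, -0.334]
wrist_force: [0.6, -0.8, -0.2]
width: 0.0501
finger_force: 0.0
```

Request:
servo_tool --pt "0.9 0.8 0 0 0.35" --pt "0.9 0.8 0 0 0.35" --pt "0.9 0.8 0 0 0.35"

```text
time: 22.78
tool_pos: [0.4666, -0.0546, 0.1961]
ee_rot: [-3.141, -0.001, -0.333]
wrist_force: [-0.2, -0.1, -0.6]
width: 0.0611
finger_force: 0.0
```

```bash
python3 - <<'E'
from h import *
W=snap('wrist','w11');import pickle;pickle.dump(W,open('w11.pkl','wb'));print(W['tp'],W['tr'])
for v in(50,60,75):shoes(W,v)
T=snap('top','t11')
a=cv2.resize(W['image'][60:300],(640,240));b=cv2.resize(T['image'][120:300,60:520],(736,288))
im=np.zeros((540,740,3),np.uint8);im[:240,:640]=a;im[245:533,:736]=b;cv2.imwrite('pics/c11.png',im)
E
```

```text
[ 0.46662807 -0.05460428  0.19609738] [-3.14108091e+00 -5.31376945e-04 -3.33488091e-01]
```

View pics/c11.png

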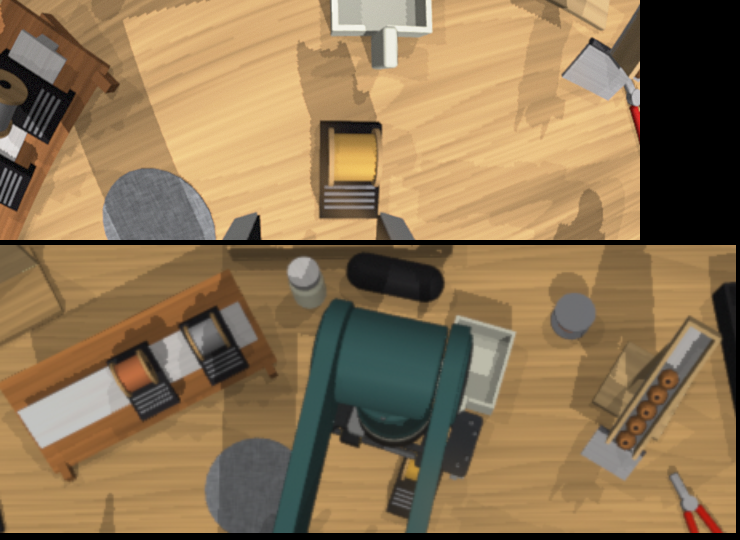

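```bash
python3 - <<'E'
from h import *
import pickle;W=pickle.load(open('w11.pkl','rb'))
sp,y=four(W,[(320,182),(382,182),(320,277.5),(378.5,278)])
print(move([*sp,.11],y),move([*sp,.038],y))
E
```

```text
len 0.09735074886846297 w 0.05960198398971644 yaw -0.32857160927233064 -0.3362910085014783 spool [ 0.46400289 -0.08761016]
[ 0.37  1.35  3.45 -0.01] [ 0.37  1.35  6.33 -0.01]
```

Request:
servo_tool --pt "0.37 1.3 1 0 0.35" --pt "0.37 1.3 2.5 0 0.35" --pt "0.37 1.3 4 0 0.35" --pt "0.37 1.3 5.5 0 0.35" --pt "0.37 1.3 6.33 0 0.35" --pt "0.37 1.3 6.33 0 0.35" --pt "0.37 1.3 6.33 0 0.35"

```text
time: 23.47
tool_pos: [0.4636, -0.0856, 0.0372]
ee_rot: [-3.141, 0.002, -0.328]
wrist_force: [0.1, 0.0, 1.1]
width: 0.061
finger_force: 0.0
```

Request:
servo_tool --pt "0 0 0 0 1" --pt "0 0 0 0 1" --pt "0 0 0 0 1" --pt "0 0 0 0 1" --pt "0 0 -1.5 0 1" --pt "0 0 -3 0 1" --pt "0 0 -4.5 0 1" --pt "0 0 -6 0 1" --pt "0 0 -7 0 1" --pt "0 0 -7 0 1"

```text
time: 24.3
tool_pos: [0.4674, -0.0882, 0.2206]
ee_rot: [-3.141, -0.014, -0.331]
wrist_force: [1.0, -0.7, -1.4]
width: 0.0442
finger_force: 30.0
```

```bash
python3 - <<'E'
from h import *
o=robot.get_obs();print(o['tool_pos'],o['ee_rot'],o['width'],o['wrist_force'])
print(move([.5740,.4183,.21],.48))
E
```

```text
[ 0.46736934 -0.08819781  0.22059051] [-3.14135406 -0.01408783 -0.33061001] 0.044239735766798856 [ 0.98829322 -0.69718916 -1.43083983]
[ -2.54 -20.55   0.42  -7.74]
```

Request:
servo_tool --pt "-0.2 -1.6 0 -0.8 1" --pt "-0.4 -3.2 0 -1.6 1" --pt "-0.6 -4.8 0 -2.4 1" --pt "-0.8 -6.4 0 -3.2 1" --pt "-1 -8 0 -4 1" --pt "-1.2 -9.6 0 -4.8 1" --pt "-1.4 -11.2 0 -5.6 1" --pt "-1.6 -12.8 0 -6.4 1" --pt "-1.8 -14.4 0 -7.2 1" --pt "-2 -16 0 -7.74 1"

```text
time: 25.13
tool_pos: [0.5461, 0.3091, 0.2106]
ee_rot: [3.141, 0.003, 0.484]
wrist_force: [0.8, -1.0, -1.7]
width: 0.0436
finger_force: 30.0
```

```bash
python3 - <<'E'
from h import *
o=robot.get_obs();print(o['tool_pos'],o['ee_rot'],o['width'],o['wrist_force'])
print(move([.5740,.4183,.147],.48))
E
```

```text
[0.54608972 0.30912681 0.21063066] [3.14147685e+00 3.04199941e-03 4.83894434e-01] 0.04363687299921975 [ 0.7801176  -0.95541146 -1.7310435 ]
[ 3.02 -3.35  2.55  0.04]
```

Request:
servo_tool --pt "1 -1.2 0 0.04 1" --pt "2 -2.4 0 0.04 1" --pt "3.02 -3.35 0 0.04 1" --pt "3.02 -3.35 0 0.04 1" --pt "3.02 -3.35 1.2 0.04 1" --pt "3.02 -3.35 2.4 0.04 1" --pt "3.02 -3.35 2.6 0.04 1" --pt "3.02 -3.35 2.6 0.04 1" --pt "3.02 -3.35 2.6 0.04 1"

```text
time: 25.88
tool_pos: [0.5749, 0.416, 0.1476]
ee_rot: [3.141, 0.001, 0.475]
wrist_force: [-1.0, 0.5, -1.2]
width: 0.0438
finger_force: 30.0
```

```bash
python3 - <<'E'
from h import *
W=snap('wrist','w12');held(W);o=robot.get_obs();print(o['tool_pos'],o['ee_rot'],o['width'],o['wrist_force'])
print(move([.5740,.4183,.120],.48))
g=W['image'].max(2)
for r in range(222,252,3):
    d=np.nonzero(g[r,235:400]<70)[0]+235; print(r,d[:1],d[-1:])
E
```

```text
held t [239. 265. 373.] b [228. 269. 368.] dx dy dz th [-0.0047  0.0004 -0.012   0.0122] rms 0.45
[0.57568118 0.41647572 0.1495722 ] [-3.14154605e+00 -2.21880830e-03  4.75379324e-01] 0.04384803772105731 [ 0.30125967 -0.42994157 -0.69953996]
[-0.03 -0.1   1.18 -0.04]
222 [] []
225 [] []
228 [270] [366]
231 [268] [368]
234 [267] [369]
237 [266] [370]
240 [265] [371]
243 [265] [371]
246 [265] [371]
249 [266] [371]
```

Request:
servo_tool --pt "0 -0.1 0.7 -0.04 1" --pt "0 -0.1 1.2 -0.04 1" --pt "0 -0.1 1.35 -0.04 1" --pt "0 -0.1 1.45 -0.04 1" --pt "0 -0.1 1.45 -0.04 1"

```text
time: 26.35
tool_pos: [0.5741, 0.4187, 0.1134]
ee_rot: [3.141, -0.001, 0.48]
wrist_force: [-1.4, 0.0, 0.7]
width: 0.0436
finger_force: 30.0
```

Request:
servo_tool --pt "0 0 0.07 0 1" --pt "0 0 0.07 0 1"

```text
time: 26.52
tool_pos: [0.5742, 0.4188, 0.1132]
ee_rot: [3.141, -0.002, 0.48]
wrist_force: [-3.4, -2.1, 5.0]
width: 0.044
finger_force: 30.0
```

Request:
servo_tool --pt "0 0 0.05 0 1" --pt "0 0 0.05 0 1"

```text
time: 26.68
tool_pos: [0.5742, 0.4188, 0.1132]
ee_rot: [3.141, -0.003, 0.48]
wrist_force: [-3.9, -2.5, 9.3]
width: 0.0436
finger_force: 30.0
```

Request:
servo_tool --pt "-0.08 0 -0.1 0 1" --pt "-0.16 0 -0.1 0 1" --pt "-0.24 0 -0.1 0 1" --pt "-0.32 0 -0.1 0 1" --pt "-0.4 0 -0.1 0 1" --pt "-0.48 0 -0.1 0 1" --pt "-0.54 0 -0.1 0 1" --pt "-0.6 0 -0.1 0 1" --pt "-0.6 0 -0.1 0 1"

```text
time: 27.43
tool_pos: [0.5619, 0.4126, 0.1132]
ee_rot: [-3.141, -0.005, 0.48]
wrist_force: [3.1, 0.5, 5.9]
width: 0.0441
finger_force: 30.0
```

Request:
servo_tool --pt "-0.06 0 0 0 1" --pt "-0.06 0 0 0 1"

```text
time: 27.6
tool_pos: [0.5607, 0.4119, 0.1132]
ee_rot: [-3.141, -0.005, 0.48]
wrist_force: [2.2, 1.1, 5.4]
width: 0.0439
finger_force: 30.0
```

Request:
servo_tool --pt "-0.06 0 0 0 1" --pt "-0.06 0 0 0 1"

```text
time: 27.77
tool_pos: [0.5603, 0.4116, 0.1132]
ee_rot: [-3.141, -0.008, 0.48]
wrist_force: [5.1, 2.4, 5.1]
width: 0.0443
finger_force: 30.0
```

Request:
servo_tool --pt "-0.06 0 0 0 1" --pt "-0.06 0 0 0 1"

```text
time: 27.93
tool_pos: [0.5594, 0.4112, 0.113]
ee_rot: [-3.141, -0.009, 0.48]
wrist_force: [6.4, 3.7, 3.5]
width: 0.0435
finger_force: 30.0
```

Stop reached at the expected place; tilt, release, then press.

Request:
servo_tool --pt "-0.06 0 0.03 0 1" --pt "-0.13 0 0.06 0 1" --pt "-0.2 0 0.1 0 1" --pt "-0.28 0 0.15 0 1" --pt "-0.35 0 0.2 0 1" --pt "-0.41 0 0.25 0 1" --pt "-0.47 0 0.3 0 1" --pt "-0.52 0 0.35 0 1" --pt "-0.52 0 0.35 0 1"

```text
time: 28.68
tool_pos: [0.5475, 0.405, 0.1071]
ee_rot: [-3.141, -0.009, 0.48]
wrist_force: [1.0, 0.4, 11.1]
width: 0.0439
finger_force: 30.0
```

Request:
servo_tool --pt "0 0 0 0 0.35" --pt "0 0 0 0 0.35" --pt "0 0 0 0 0.35" --pt "0 0 -1.5 0 0.35" --pt "0 0 -3 0 0.35" --pt "-1 0 -4 0 0.35" --pt "-2 0 -4 0 1" --pt "-2 0 -4 0 1" --pt "-2 0 -4 0 1" --pt "-2 0 -4 0 1"

```text
time: 29.52
tool_pos: [0.5003, 0.3804, 0.2006]
ee_rot: [3.141, 0.003, 0.48]
wrist_force: [0.1, 0.4, 0.2]
width: 0.0377
finger_force: 0.0
```

```bash
python3 - <<'E'
from h import *
W=snap('wrist','w13');print(W['tp'],W['tr'])
for n in('w6','w10','w13'):
    im=cv2.imread(f'pics/{n}.png').max(2);print(n,[ (np.nonzero(im[100:290,c]<60)[0]+100)[[0,-1]] for c in (300,340)])
ux=np.array([np.cos(.48),np.sin(.48)]);uy=np.array([-ux[1],ux[0]])
t=.625*ux+(.1058)*uy;print(t,move([*t,.08],.48))
E
```

```text
[0.5003496  0.380447   0.20059524] [3.14122496e+00 2.94519769e-03 4.80072126e-01]
w6 [array([122, 238]), array([123, 224])]
w10 [array([115, 137]), array([115, 216])]
w13 [array([118, 140]), array([118, 204])]
[0.50551559 0.38245605] [ 0.21  0.02  4.82 -0.  ]
```

Request:
servo_tool --pt "0.22 0 1.5 0 1" --pt "0.22 0 3 0 1" --pt "0.22 0 4.2 0 1" --pt "0.22 0 4.8 0 1" --pt "0.22 0 4.9 0 1" --pt "0.22 0 5 0 1" --pt "0.22 0 5.1 0 1" --pt "0.22 0 5.1 0 1"

```text
time: 30.23
tool_pos: [0.5057, 0.3833, 0.0759]
ee_rot: [3.141, 0.0, 0.48]
wrist_force: [-3.3, -1.9, 2.1]
width: 0.0002
finger_force: 1.5
```

Request:
servo_tool --pt "0 0 0.1 0 1" --pt "0 0 0.2 0 1" --pt "0 0 0.2 0 1"

```text
time: 30.48
tool_pos: [0.5062, 0.3836, 0.0736]
ee_rot: [-3.142, -0.003, 0.48]
wrist_force: [-5.9, -3.2, 9.8]
width: 0.0003
finger_force: 5.4
```

Request:
servo_tool --pt "0 0 0.1 0 1" --pt "0 0 0.2 0 1" --pt "0 0 0.2 0 1"

```text
time: 30.73
tool_pos: [0.5075, 0.3845, 0.0675]
ee_rot: [-3.141, -0.007, 0.48]
wrist_force: [0.4, -0.3, 0.2]
width: 0.0005
finger_force: 0.0
```

Request:
servo_tool --pt "0 0 0.1 0 1" --pt "0 0 0.1 0 1"

```text
time: 30.9
tool_pos: [0.5073, 0.3843, 0.0644]
ee_rot: [-3.141, -0.005, 0.48]
wrist_force: [-0.2, -1.0, 5.2]
width: 0.0003
finger_force: 2.9
```

Request:
servo_tool --pt "0 0 0.1 0 1" --pt "0 0 0.1 0 1"

```text
time: 31.07
tool_pos: [0.5075, 0.3844, 0.0641]
ee_rot: [-3.141, -0.006, 0.48]
wrist_force: [-2.9, -1.3, 13.0]
width: 0.0008
finger_force: 6.8
```

```bash
python3 - <<'E'
from h import *
print(move([.51,-.12,.22],-.36))
E
```

```text
[-9.23 17.94 -6.23  8.02]
```

Request:
servo_tool --pt "-0.2 0 -1.5 0 1" --pt "-1 0 -3 0 1" --pt "-2 1.2 -4.5 0.8 0.5" --pt "-3 2.4 -6 1.6 0.5" --pt "-4 3.8 -6.2 2.6 0.5" --pt "-5 5.2 -6.2 3.6 0.5" --pt "-6 6.6 -6.2 4.6 0.5" --pt "-7 8 -6.2 5.6 0.5" --pt "-8 9.4 -6.2 6.6 0.5" --pt "-9 10.8 -6.2 7.6 0.5"

```text
time: 31.9
tool_pos: [0.4349, 0.0674, 0.2151]
ee_rot: [-3.141, -0.003, -0.32]
wrist_force: [0.7, -0.3, -0.1]
width: 0.0467
finger_force: 0.0
```

```bash
python3 - <<'E'
from h import *
o=robot.get_obs();print(o['tool_pos'],o['ee_rot']);print(move([.51,-.12,.22],-.36))
E
```

```text
[0.43492438 0.06739717 0.21507776] [-3.14086069e+00 -2.56624572e-03 -3.20354582e-01]
[ 5.21  6.17 -0.2   0.38]
```

Request:
servo_tool --pt "1.1 1.2 0 0.38 0.5" --pt "2.1 2.5 0 0.38 0.5" --pt "3.1 3.7 0 0.38 0.5" --pt "4.2 5 0 0.38 0.5" --pt "5.2 6.17 0 0.38 0.5" --pt "5.2 6.17 0 0.38 0.5" --pt "5.2 6.17 0 0.38 0.5" --pt "5.2 6.17 0 0.38 0.5"

```text
time: 32.57
tool_pos: [0.5106, -0.1177, 0.2145]
ee_rot: [-3.141, 0.0, -0.356]
wrist_force: [0.4, 0.1, 0.1]
width: 0.0468
finger_force: 0.0
```

```bash
python3 - <<'E'
from h import *
W=snap('wrist','w14');import pickle;pickle.dump(W,open('w14.pkl','wb'));print(W['tp'],W['tr'])
a=W['image'][30:330]
cv2.imwrite('pics/c14.png',cv2.resize(a,(800,375)))
E
```

```text
[ 0.5105624  -0.11765058  0.21448426] [-3.14100185e+00  4.35978813e-04 -3.55875011e-01]
```

View pics/c14.png

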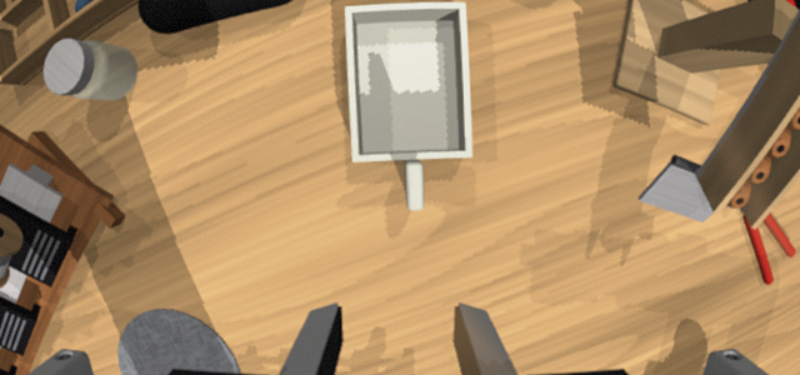

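```bash
python3 - <<'E'
from h import *
import pickle;W=pickle.load(open('w14.pkl','rb'))
P=[onz(W,*p,.045)[:2] for p in((276.8,34),(372.8,32.4),(284,158),(376,155.6))]
far=(P[0]+P[1])/2;near=(P[2]+P[3])/2;d=far-near;u=d/np.linalg.norm(d)
print('len',np.linalg.norm(d),'w',np.linalg.norm(P[0]-P[1]),np.linalg.norm(P[2]-P[3]),'yaw',np.arctan2(d[1],d[0]),'c',(far+near)/2)
w=P[3]-P[2];print('yaw from near edge',np.arctan2(w[1],w[0])+np.pi/2)
n=np.array([u[1],-u[0]])
fe=onz(W,332.4,196.4,.078)[:2];print('fin end',fe,'expected',near-u*.034)
for g in (fe+u*.017,near-u*.017): print('grasp',g,move([*g,.10],np.arctan2(d[1],d[0])),move([*g,.039],np.arctan2(d[1],d[0])))
# paddle lower edge: crop (640,198),(707,220)
a=onz(W,640/1.25,198/1.25+30,.0625);b=onz(W,707/1.25,220/1.25+30,.0625);print('paddle',a,b,np.linalg.norm(a-b));v=(b-a)[:2];ux=np.array([-v[1],v[0]]);ux/=np.linalg.norm(ux);print('ux',ux,np.arctan2(ux[1],ux[0]),'o',(a+b)[:2]/2+.1114*ux)
E
```

```text
len 0.11952414346909082 w 0.08970495110054336 0.08641230031523037 yaw -0.3139177711241732 c [ 0.61868026 -0.16763552]
yaw from near edge -0.3241861767880154
fin end [ 0.53079487 -0.13877942] expected [ 0.52950024 -0.13868299]
grasp [ 0.5469641 -0.1440288] [ 1.74  0.51  4.59 -0.39] [ 1.74  0.51  7.03 -0.39]
grasp [ 0.54566947 -0.14393237] [ 1.69  0.52  4.59 -0.39] [ 1.69  0.52  7.03 -0.39]
paddle [ 0.47722259 -0.30992033  0.0625    ] [ 0.43752464 -0.37251576  0.0625    ] 0.0741222916919261
ux [ 0.84448852 -0.53557365] -0.5651868842139351 o [ 0.55144964 -0.40088095]
```

Request:
servo_tool --pt "1.7 0.51 1.5 -0.37 0.5" --pt "1.7 0.51 3 -0.37 0.5" --pt "1.7 0.51 4.5 -0.37 0.5" --pt "1.7 0.51 6 -0.37 0.5" --pt "1.7 0.51 7 -0.37 0.5" --pt "1.7 0.51 7 -0.37 0.5" --pt "1.7 0.51 7 -0.37 0.5"

```text
time: 33.2
tool_pos: [0.545, -0.1429, 0.0391]
ee_rot: [-3.141, 0.003, -0.315]
wrist_force: [-0.4, -0.5, 0.1]
width: 0.0469
finger_force: 0.0
```

Request:
servo_tool --pt "0 0 0 0 1" --pt "0 0 0 0 1" --pt "0 0 0 0 1" --pt "0 0 0 0 1" --pt "0 0 0 0 1" --pt "0 0 -0.5 0 1" --pt "0 0 -1.2 0 1" --pt "0 0 -1.2 0 1" --pt "0 0 -1.2 0 1"

```text
time: 33.95
tool_pos: [0.5468, -0.1451, 0.0714]
ee_rot: [3.141, -0.003, -0.317]
wrist_force: [0.4, -0.7, -2.3]
width: 0.0118
finger_force: 30.0
```

```bash
python3 - <<'E'
from h import *
o=robot.get_obs();print(o['tool_pos'],o['ee_rot'],o['width'],o['wrist_force'])
T=snap('top','t15');W=snap('wrist','w15')
hsv=cv2.cvtColor(T['image'],cv2.COLOR_BGR2HSV)
m=cv2.inRange(hsv,(4,110,60),(14,255,255));roi=np.zeros_like(m);roi[185:260,430:500]=255
n,l,st,c=cv2.connectedComponentsWithStats(m&roi)
pts=[c[i] for i in range(1,n) if st[i,4]>12];print(np.round(pts,1),st[1:,4])
og=np.array([.5537,-.3996]);yaw=-.547
for k in range(8):
    ux=np.array([np.cos(yaw),np.sin(yaw)]);t=np.tan(np.radians(35));Q=[]
    for p in pts:
        e,d=ray(T,*p);z0=.116+.0159
        # e+s d: z = z0+t*((p-o).ux+.085)
        s=(z0+t*((e[:2]-og)@ux+.085)-e[2])/(d[2]-t*(d[:2]@ux));Q.append(e+s*d)
    Q=np.array(Q);C=Q[:,:2]-Q[:,:2].mean(0);v=np.linalg.svd(C)[2][0];v=v*np.sign(v[0]);yaw=np.arctan2(v[1],v[0])
    lat=(Q[:,:2].mean(0)-og)@np.array([-v[1],v[0]]);og=og+0*lat*np.array([-v[1],v[0]])
print('yaw',yaw,'lateral of bead line to og',lat,'bead spacing',np.diff(np.sort(Q@np.array([*v,0]))),'bead x',(Q[:,:2]-og)@v)
E
```

```text
[ 0.5467764  -0.14513883  0.07136675] [ 3.14139730e+00 -2.94382873e-03 -3.17026439e-01] 0.011835284260287742 [ 0.38914723 -0.74902196 -2.28219342]
[[464.3 222.3]] [553]
yaw 0.0 lateral of bead line to og 0.026354498900586998 bead spacing [] bead x [-0.037627]
```

```bash
python3 - <<'E'
from h import *
import pickle;T,S=pickle.load(open('ts.pkl','rb'))
A=np.array([(713,139),(702,157),(690,172),(680,187),(669,204)])/1.6667+[50,120]
B=(np.array([(669,379),(661,395),(650,412),(639,423),(626,440)])-[0,245])/1.6+[60,120]
pts=(A+B)/2;print(A-B)
og=np.array([.5537,-.3996]);yaw=-.547
for k in range(10):
    ux=np.array([np.cos(yaw),np.sin(yaw)]);t=np.tan(np.radians(35));Q=[]
    for p in pts:
        e,d=ray(T,*p);s=(.1319+t*((e[:2]-og)@ux+.085)-e[2])/(d[2]-t*(d[:2]@ux));Q.append(e+s*d)
    Q=np.array(Q);C=Q[:,:2]-Q[:,:2].mean(0);v=np.linalg.svd(C)[2][0];v=v*np.sign(v[0]);yaw=np.arctan2(v[1],v[0])
lat=(Q[:,:2].mean(0)-og)@np.array([-v[1],v[0]])
print('yaw',yaw,'lat',lat,'spacing',np.linalg.norm(np.diff(Q,axis=0),axis=1),'bead x',(Q[:,:2]-og)@v)
E
```

```text
[[-0.33355583 -0.35166797]
 [-1.93342383  0.44811604]
 [-2.25827983 -1.17706396]
 [-1.38315984  0.94775604]
 [ 0.14197216  0.52255205]]
yaw -0.5809890145159 lat -0.0013215701758829586 spacing [0.02427042 0.02489454 0.02137753 0.02735334] bead x [-0.00544649 -0.02522489 -0.0456166  -0.06309001 -0.0854965 ]
```

```bash
python3 - <<'E'
from h import *
W=snap('wrist','w16');print(W['tp'])
g=W['image'].astype(int);sat=g.max(2)-g.min(2)
for c in (290,318,345): 
    k=np.nonzero((sat[:,c]<22)&(g[:,c].min(1)>140))[0];print(c,k[:5],k[-5:])
for p in (-.05,0,.05,.1):
    f=[tproj(W,[.137*np.cos(p)+.006*0,y,-.006+.137*np.sin(p)]) for y in(-.045,.045)];n=[tproj(W,[.017,y,-.006]) for y in(-.045,.045)];print('sag',p,np.round(f),np.round(n))
for r in (60,100,140):
    k=np.nonzero((sat[r]<22)&(g[r].min(1)>120))[0];print(r,k[:3],k[-3:])
print(move([.5530-.255*.847,-.4009+.255*.531,.069],-.56),move([.5530-.255*.847,-.4009+.255*.531,.15],-.56))
E
```

```text
[ 0.54535451 -0.14455513  0.06923461]
290 [19 20 21 22 23] [250 251 252 253 254]
318 [19 20 21 22 23] [339 340 341 342 343]
345 [19 20 21 22 23] [250 251 252 253 254]
sag -0.05 [[219.  15.]
 [416.  15.]] [[228. 261.]
 [407. 261.]]
sag 0 [[223.  18.]
 [412.  19.]] [[228. 261.]
 [407. 261.]]
sag 0.05 [[226.  23.]
 [409.  23.]] [[228. 261.]
 [407. 261.]]
sag 0.1 [[229.  27.]
 [406.  27.]] [[228. 261.]
 [407. 261.]]
60 [227 228 229] [407 408 409]
100 [227 228 229] [406 407 408]
140 [228 229 230] [406 407 408]
[-6.4   7.19 -0.01  2.32] [-6.4   7.19 -3.25  2.32]
```

```bash
python3 - <<'E'
from h import *
print(move([.3201,-.2549,.12],-.56))
E
```

```text
[-7.17  7.   -2.05  2.32]
```

Request:
servo_tool --pt "-1 0.3 -0.7 0.2 1" --pt "-2 0.8 -1.4 0.5 1" --pt "-3 1.6 -2 0.8 1" --pt "-4 2.6 -2 1.1 1" --pt "-5 3.7 -2 1.4 1" --pt "-6 4.8 -2 1.7 1" --pt "-6.8 5.9 -2 2 1" --pt "-7.17 7 -2 2.32 1" --pt "-7.17 7 -2 2.32 1" --pt "-7.17 7 -2 2.32 1"

```text
time: 34.93
tool_pos: [0.32, -0.2554, 0.1191]
ee_rot: [-3.141, 0.001, -0.563]
wrist_force: [0.7, 0.7, -2.0]
width: 0.012
finger_force: 30.0
```

```bash
python3 - <<'E'
from h import *
W=snap('wrist','w17');o=robot.get_obs();print(W['tp'],W['tr'],o['width']);print(move([.3201,-.2549,.069],-.56))
a=W['image'][:330];S=snap('scene','s17')
im=np.zeros((600,800,3),np.uint8);im[:412]=cv2.resize(a,(800,412));im[412:,:400]=cv2.resize(S['image'][150:290,110:410],(400,187))[:188];cv2.imwrite('pics/c17.png',im)
E
```

```text
[ 0.31998135 -0.25543213  0.1191069 ] [-3.14077680e+00  1.28255402e-03 -5.63040215e-01] 0.011848739717226029
[-0.02  0.02  2.01 -0.01]Traceback (most recent call last):
  File "<stdin>", line 4, in <module>
ValueError: could not broadcast input array from shape (187,400,3) into shape (188,400,3)
```

```bash
python3 - <<'E'
from h import *
a=cv2.imread('pics/w17.png')[:330];s=cv2.imread('pics/s17.png')
im=np.zeros((600,800,3),np.uint8);im[:412]=cv2.resize(a,(800,412));im[412:599,:400]=cv2.resize(s[150:290,110:410],(400,187));cv2.imwrite('pics/c17.png',im)
E
```

```text
(no output)
```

View pics/c17.png

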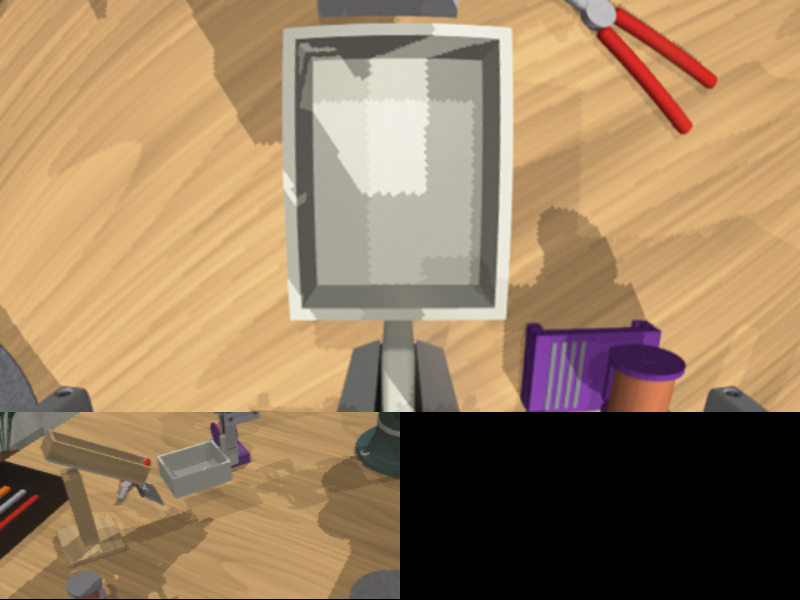

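Request:
servo_tool --pt "0 -0.2 0.8 0 1" --pt "0 -0.2 1.6 0 1" --pt "0 -0.2 2 0 1" --pt "0 -0.2 2 0 1" --pt "0.5 -0.2 2 0 1" --pt "1 -0.2 2 0 1" --pt "1.3 -0.2 2 0 1" --pt "1.3 -0.2 2 0 1"

```text
time: 35.7
tool_pos: [0.3528, -0.2688, 0.0707]
ee_rot: [3.141, -0.002, -0.559]
wrist_force: [-0.3, 0.0, -1.4]
width: 0.0116
finger_force: 30.0
```

Request:
servo_tool --pt "0.25 0 0 0 1" --pt "0.5 0 0 0 1" --pt "0.75 0 0 0 1" --pt "0.75 0 0 0 1"

```text
time: 36.03
tool_pos: [0.368, -0.2787, 0.0701]
ee_rot: [3.141, -0.001, -0.56]
wrist_force: [-1.4, 0.9, -0.9]
width: 0.0117
finger_force: 30.0
```

Request:
servo_tool --pt "0.25 0 0 0 1" --pt "0.5 0 0 0 1" --pt "0.75 0 0 0 1" --pt "0.95 0 0 0 1" --pt "0.95 0 0 0 1"

```text
time: 36.45
tool_pos: [0.3876, -0.2909, 0.0693]
ee_rot: [-3.141, 0.001, -0.56]
wrist_force: [-1.3, 1.4, -3.9]
width: 0.0116
finger_force: 30.0
```

Request:
servo_tool --pt "0.1 0 0 0 1" --pt "0.2 0 0 0 1" --pt "0.2 0 0 0 1" --pt "0.2 0 0 0 1" --pt "0.2 0 0 0 1"

```text
time: 36.87
tool_pos: [0.3913, -0.2932, 0.0697]
ee_rot: [3.142, 0.0, -0.56]
wrist_force: [-1.5, 0.6, -3.9]
width: 0.0113
finger_force: 30.0
```

Request:
servo_tool --pt "0.1 0 0 0 1" --pt "0.1 0 0 0 1" --pt "0.1 0 0 0 1" --pt "0.1 0 0 0 1" --pt "0.1 0 0 0 1" --pt "0.1 0 0 0 1" --pt "0.1 0 0 0 1" --pt "0.1 0 0 0 1" --pt "0.1 0 0 0 1" --pt "0.1 0 0 0 1"

```text
time: 37.7
tool_pos: [0.3936, -0.2947, 0.0699]
ee_rot: [3.142, -0.0, -0.56]
wrist_force: [-1.5, 0.4, -4.9]
width: 0.0117
finger_force: 30.0
```

Request:
servo_tool --pt "0 0 0 0 1" --pt "0 0 0 0 1" --pt "0 0 0 0 1" --pt "0 0 0 0 1" --pt "0 0 0 0 1" --pt "0 0 0 0 1" --pt "0 0 0 0 1" --pt "0 0 0 0 1" --pt "0 0 0 0 1" --pt "0 0 0 0 1"

```text
time: 38.53
tool_pos: [0.3936, -0.2947, 0.0699]
ee_rot: [3.142, -0.0, -0.56]
wrist_force: [-1.2, 0.8, -5.1]
width: 0.012
finger_force: 30.0
```

Request:
servo_tool --pt "0 0 0 0 1" --pt "0 0 0 0 1" --pt "0 0 0 0 1" --pt "0 0 0 0 1" --pt "0 0 0 0 1" --pt "0 0 0 0 1" --pt "0 0 0 0 1" --pt "0 0 0 0 1" --pt "0 0 0 0 1" --pt "0 0 0 0 1"

```text
time: 39.37
tool_pos: [0.3936, -0.2947, 0.0699]
ee_rot: [3.142, -0.0, -0.56]
wrist_force: [-1.5, 1.0, -5.8]
width: 0.0114
finger_force: 30.0
```

```bash
python3 - <<'E'
from h import *
W=snap('wrist','w18')
def beads(im,roi):
    h=cv2.cvtColor(im,cv2.COLOR_BGR2HSV);m=cv2.inRange(h,(3,90,50),(15,255,255));r=np.zeros_like(m);r[roi[0]:roi[1],roi[2]:roi[3]]=255
    n,l,st,c=cv2.connectedComponentsWithStats(m&r);return [(st[i,4],c[i].round().tolist(),st[i,2:4].tolist()) for i in range(1,n) if st[i,4]>60]
print(beads(W['image'],(0,270,200,430)))
T=snap('top','t18');print(beads(T['image'],(180,260,420,500)))
E
```

```text
[(np.int32(232), [315.0, 124.0], [36, 10]), (np.int32(3445), [321.0, 191.0], [50, 88])]
[]
```

Request:
servo_tool --pt "0 0 0 0 1" --pt "0 0 0 0 1" --pt "0 0 0 0 1" --pt "0 0 0 0 1" --pt "0 0 0 0 1" --pt "0 0 0 0 1" --pt "0 0 0 0 1" --pt "0 0 0 0 1" --pt "0 0 0 0 1" --pt "0 0 0 0 1"

```text
time: 40.3
tool_pos: [0.3936, -0.2947, 0.0699]
ee_rot: [3.142, -0.0, -0.56]
wrist_force: [-1.2, 1.0, -5.4]
width: 0.0117
finger_force: 30.0
```

Request:
servo_tool --pt "-0.2 0 0 0 1" --pt "-0.5 0 0 0 1" --pt "-0.9 0 0 0 1" --pt "-1.3 0 0 0 1" --pt "-1.7 0 0 0 1" --pt "-2.1 0 0 0 1" --pt "-2.5 0 0 0 1" --pt "-2.9 0 0 0 1" --pt "-3.2 0 0 0 1" --pt "-3.2 0 0 0 1"

```text
time: 41.13
tool_pos: [0.3247, -0.2515, 0.0699]
ee_rot: [3.141, -0.0, -0.56]
wrist_force: [0.0, 0.5, -3.0]
width: 0.0122
finger_force: 30.0
```

```bash
python3 - <<'E'
from h import *
o=robot.get_obs();print(o['tool_pos'],o['width'],o['wrist_force'])
def beads(im,roi,lo=(3,90,50)):
    h=cv2.cvtColor(im,cv2.COLOR_BGR2HSV);m=cv2.inRange(h,lo,(15,255,255));r=np.zeros_like(m);r[roi[0]:roi[1],roi[2]:roi[3]]=255
    n,l,st,c=cv2.connectedComponentsWithStats(m&r);return m&r,[(int(st[i,4]),c[i].round().tolist(),st[i,:4].tolist()) for i in range(1,n) if st[i,4]>30]
W=snap('wrist','w19');m,b=beads(W['image'],(0,270,200,430));print(b)
# chunk print of the mask, 6px cells
s=cv2.resize(m[60:270,220:420],None,fx=.2,fy=.14,interpolation=cv2.INTER_AREA)
for r in s: print(''.join('#' if v>127 else '.' for v in r))
T=snap('top','t19')
for n in('top0','t19'): print(n,beads(cv2.imread(f'pics/{n}.png'),(180,260,420,510))[1])
for n in('scene0','s17'): print(n,beads(cv2.imread(f'pics/{n}.png'),(160,290,130,320))[1])
S=snap('scene','s19');print(beads(S['image'],(140,290,130,320))[1])
E
```

```text
[ 0.32470985 -0.25146338  0.06994195] 0.012179463965169788 [ 0.04210081  0.46299338 -3.02600573]
[(3175, [317.0, 86.0], [294, 42, 48, 89]), (3444, [321.0, 191.0], [295, 147, 51, 88])]
................########................
................########................
................########................
.................#####..................
................###.##..................
...............########.................
...............########.................
...............########.................
...............########.................
.................####...................
........................................
........................................
...................###..................
.................###.###................
................#########...............
................#########...............
................#########...............
................########................
...............#########................
...............##########...............
...............##########...............
................#########...............
.................########...............
..................######................
........................................
........................................
........................................
........................................
........................................
top0 [(577, [464.0, 223.0], [445, 198, 39, 50])]
t19 []
scene0 [(111, [280.0, 165.0], [274, 160, 12, 12]), (31, [220.0, 187.0], [216, 184, 8, 7]), (48, [179.0, 288.0], [167, 284, 18, 6])]
s17 [(48, [179.0, 288.0], [167, 284, 18, 6])]
[(146, [267.0, 202.0], [259, 195, 17, 15]), (74, [248.0, 211.0], [240, 207, 17, 9]), (48, [179.0, 288.0], [167, 284, 18, 6])]
```

```bash
python3 - <<'E'
from h import *
a=cv2.imread('pics/top0.png');b=cv2.imread('pics/t19.png')
for u,v in [(477.8,203.4),(471.2,214),(464,223.3),(458,232),(451.4,242.2)]:
    u,v=int(u),int(v);print((u,v),a[v-2:v+3,u-2:u+3].reshape(-1,3).mean(0).round(),b[v-2:v+3,u-2:u+3].reshape(-1,3).mean(0).round())
T=snap('top');print('dish px in top',[np.round(proj(T,[.3247+.847*x,-.2515-.531*x,.05])) for x in(.017,.077,.137)])
W=cv2.imread('pics/w19.png');h=cv2.cvtColor(W,cv2.COLOR_BGR2HSV)
for r in range(10,262,9): print(r,' '.join('%3d/%3d/%3d'%tuple(h[r,c]) for c in range(240,400,20)))
E
```

```text
(477, 203) [32. 56. 83.] [138. 142. 144.]
(471, 214) [31. 52. 77.] [117. 120. 122.]
(464, 223) [39. 66. 98.] [131. 134. 137.]
(458, 232) [ 44.  78. 117.] [125. 128. 131.]
(451, 242) [ 44.  76. 114.] [139. 142. 145.]
dish px in top [array([404., 314.]), array([417., 290.]), array([430., 267.])]
10  16/114/165  17/122/138  16/116/149  17/116/139  17/114/145  17/117/155  17/118/208  16/115/206
19  16/118/166  16/122/153  16/124/138  16/ 94/152  15/ 83/153  17/107/157  16/124/148  16/118/205
28  26/ 22/194  32/ 22/166  26/ 20/204  28/ 21/202  26/ 21/203  25/ 20/169  30/  8/244  27/ 11/242
37  23/ 24/125  30/ 22/ 81  35/ 18/ 85  26/ 24/ 84  20/ 27/ 86  28/ 25/152  26/ 25/156  28/ 29/104
46  25/ 29/ 98  28/ 24/149  27/ 27/ 85  34/ 25/ 82  13/152/111  24/ 24/160  27/ 28/ 83  21/ 30/ 86
55  27/ 22/130  28/ 22/212  33/ 18/153  12/157/ 91  13/151/135  12/137/117  26/ 21/169  26/ 21/168
64  27/ 22/104  27/ 23/212  32/ 24/150  13/157/109  13/152/141  13/158/134  28/ 20/166  26/ 22/165
73  26/ 24/ 86  27/ 22/212  30/ 19/151  14/164/106  13/152/131  14/146/147  25/ 22/154  24/ 22/164
82  26/ 24/ 8
[... 1284 characters left out ...]

199  30/ 22/ 93  28/ 22/172  26/ 22/173  13/136/129  13/141/188  13/155/145  28/ 20/175  26/ 23/164
208  21/ 25/101  24/ 22/176  28/ 20/176  13/139/127  13/139/195  12/143/152  32/ 20/175  30/ 20/143
217  27/ 20/117  30/ 20/175  30/ 19/173  25/ 21/161  12/133/171  12/127/108  28/ 24/172  28/ 25/142
226  28/ 23/132  32/ 22/173  26/ 21/178  26/ 22/164  13/120/117  12/114/ 87  26/ 22/175  24/ 25/142
235  28/ 21/170  27/ 22/116  25/ 23/120  27/ 21/119  17/ 62/103  21/ 27/124  22/ 23/120  30/ 24/117
244  28/ 20/233  22/ 24/115  27/ 19/123  20/ 26/120  26/ 30/127  23/ 34/127  23/ 27/121  26/ 18/114
253  27/ 12/239  28/ 21/191  28/ 21/191  32/ 21/171  25/ 26/174  28/ 22/221  26/ 17/229  28/ 13/230
```

```bash
python3 - <<'E'
from h import *
def blobs(f):
    h=cv2.cvtColor(cv2.imread(f),cv2.COLOR_BGR2HSV);m=cv2.inRange(h,(6,120,40),(15,200,220))
    n,l,st,c=cv2.connectedComponentsWithStats(m);return [(int(st[i,4]),c[i].round().astype(int).tolist(),st[i,2:4].tolist()) for i in range(1,n) if st[i,4]>25]
for f in('top0','t19'): print(f,blobs(f'pics/{f}.png'))
g=cv2.imread('pics/w19.png')[40:240,288:350];h=cv2.cvtColor(g,cv2.COLOR_BGR2HSV)
for r in range(0,200,4):
    print('%3d '%(r+40)+''.join((' ' if h[r,c,1]<60 and h[r,c,2]>60 else '#' if h[r,c,2]<70 else '%d'%(h[r,c,2]//25)) for c in range(0,62,2)))
E
```

```text
top0 [(137, [230, 86], [10, 18]), (133, [284, 85], [10, 17]), (134, [294, 85], [9, 18]), (133, [219, 86], [9, 17]), (6274, [147, 198], [175, 133]), (529, [464, 222], [39, 50]), (313, [281, 258], [20, 23]), (82, [509, 301], [30, 36]), (91, [497, 307], [19, 41]), (356, [124, 316], [24, 23]), (334, [456, 383], [24, 24])]
t19 [(134, [219, 86], [9, 18]), (131, [284, 85], [9, 17]), (133, [294, 85], [9, 17]), (135, [230, 86], [10, 17]), (5024, [145, 194], [175, 133]), (353, [142, 200], [24, 25]), (81, [509, 301], [30, 36]), (91, [496, 307], [19, 41]), (372, [124, 316], [24, 23]), (330, [456, 383], [24, 24])]
 40                                
 44            34444444444         
 48         3344444444555444       
 52        3344544445565655545     
 56       3345555555555666555545   
 60      54455555555567776655545   
 64      5445555555555577766555    
 68      4444545555555788776665    
 72      4444545555555788766655    
 76       344445555556787766554    
 80         34444544567776555      
 84           3443444555555        
 88         5555####35556          
 92      4445554####355
[... 576 characters left out ...]
45566443    
160       4444445555555567766545   
164       4444555555555577766655   
168       4444555555555545666655   
172       4444555544444444466665   
176        443445555555443466655   
180        344455555555554434554   
184      444445555555555555544     
188     344455566555555565555545   
192     444556666666666666555555   
196     444556666777777776666555   
200     445555677777777777666665   
204     4555556677777778777666654  
208     5555555657777788777666653  
212      445555555677787776665443  
216        4555555557788776654443  
220         445554444567666554433  
224          43433344445455443333  
228           44443444444444334    
232              334433333333      
236
```

```bash
python3 - <<'E'
from h import *
def blobs(f,amin=20,roi=None):
    h=cv2.cvtColor(cv2.imread(f),cv2.COLOR_BGR2HSV);m=cv2.inRange(h,(5,125,35),(14,200,220))
    n,l,st,c=cv2.connectedComponentsWithStats(m);return [(int(st[i,4]),c[i].round().astype(int).tolist(),st[i,2:4].tolist()) for i in range(1,n) if st[i,4]>amin]
for f in('w17','w18','w19'): print(f,[b for b in blobs(f'pics/{f}.png') if b[1][1]<330])
for f in('scene0','s19'): print(f,[b for b in blobs(f'pics/{f}.png',8) if b[1][0]<350 and b[1][1]<300])
E
```

```text
w17 [(228, [534, 40], [84, 67]), (253, [518, 66], [78, 87]), (1760, [512, 322], [53, 47])]
w18 [(322, [576, 138], [81, 73]), (271, [552, 166], [76, 96]), (200, [315, 124], [34, 9]), (2948, [321, 187], [49, 79])]
w19 [(213, [575, 36], [88, 70]), (294, [555, 61], [84, 102]), (3047, [317, 86], [48, 88]), (2953, [321, 187], [49, 80])]
scene0 [(133, [279, 163], [13, 15]), (18, [119, 180], [7, 4]), (12, [110, 183], [4, 7]), (20, [105, 186], [7, 7]), (234, [91, 194], [25, 21]), (16, [220, 187], [8, 7]), (19, [108, 216], [15, 13]), (14, [94, 227], [11, 9]), (14, [82, 236], [8, 6]), (214, [339, 255], [19, 20]), (86, [176, 290], [16, 11])]
s19 [(18, [119, 180], [7, 4]), (32, [107, 185], [10, 9]), (233, [91, 194], [25, 21]), (14, [220, 187], [8, 7]), (118, [267, 202], [17, 15]), (13, [104, 211], [12, 10]), (41, [104, 219], [27, 22]), (53, [247, 211], [16, 7]), (13, [82, 229], [12, 9]), (14, [82, 236], [8, 6]), (87, [176, 290], [16, 10])]
```

```bash
python3 - <<'E'
from h import *
T=snap('top','t20');S=snap('scene')
A=cv2.cvtColor(cv2.imread('pics/top0.png'),cv2.COLOR_BGR2HSV);B=cv2.cvtColor(T['image'],cv2.COLOR_BGR2HSV)
o=np.array([.553,-.4009]);u=np.array([.847,-.531]);n=np.array([.531,.847])
for x in range(-120,90,8):
    r=[]
    for y in(-8,0,8):
        z=.116+max(0,(x+85))*.7/1000+(.012 if x>-85 else -.03)
        a,b=np.round(proj(T,[*(o+u*x/1000+n*y/1000),z])).astype(int);r+=[A[b,a].tolist(),B[b,a].tolist()]
    print(x,(a,b),r)
E
```

```text
-120 (np.int64(436), np.int64(258)) [[15, 19, 135], [12, 18, 144], [14, 42, 139], [15, 38, 133], [12, 24, 137], [13, 32, 95]]
-112 (np.int64(438), np.int64(255)) [[0, 4, 133], [0, 5, 142], [0, 4, 134], [0, 4, 135], [0, 4, 134], [0, 3, 89]]
-104 (np.int64(440), np.int64(252)) [[10, 6, 135], [0, 4, 144], [15, 4, 135], [10, 5, 140], [0, 4, 135], [0, 3, 90]]
-96 (np.int64(441), np.int64(249)) [[0, 4, 126], [0, 4, 134], [0, 4, 132], [0, 4, 141], [173, 8, 134], [0, 5, 104]]
-88 (np.int64(443), np.int64(246)) [[10, 6, 129], [0, 4, 139], [10, 6, 128], [20, 6, 136], [15, 4, 134], [15, 4, 144]]
-80 (np.int64(450), np.int64(239)) [[13, 91, 81], [23, 10, 105], [14, 166, 123], [10, 7, 105], [14, 165, 110], [11, 12, 174]]
-72 (np.int64(453), np.int64(235)) [[18, 15, 87], [15, 10, 104], [14, 164, 112], [18, 12, 105], [14, 162, 85], [17, 10, 171]]
-64 (np.int64(455), np.int64(231)) [[13, 138, 83], [18, 12, 105], [14, 164, 140], [23, 10, 104], [14, 164, 121], [13, 10, 172]]
-56 (np.int64(458), np.int64(227)) [[15, 11, 90], [18, 12, 104], [14, 161, 87], [23, 10, 105], [14, 156, 72], [13, 10, 172]]
-48
[... 1516 characters left out ...]
[12, 13, 97], [15, 11, 92], [15, 9, 108], [15, 11, 90], [13, 11, 168]]
56 (np.int64(496), np.int64(171)) [[19, 110, 107], [18, 109, 171], [18, 106, 108], [18, 110, 170], [19, 110, 109], [19, 110, 172]]
64 (np.int64(499), np.int64(166)) [[17, 123, 104], [17, 127, 151], [17, 128, 112], [17, 130, 163], [17, 126, 105], [17, 128, 152]]
72 (np.int64(502), np.int64(162)) [[15, 30, 17], [90, 16, 16], [17, 129, 111], [17, 128, 161], [17, 127, 108], [17, 127, 157]]
80 (np.int64(505), np.int64(158)) [[60, 15, 17], [60, 16, 16], [75, 32, 16], [0, 0, 16], [17, 125, 98], [17, 126, 142]]
88 (np.int64(508), np.int64(153)) [[0, 12, 21], [135, 19, 27], [75, 36, 14], [75, 32, 16], [150, 34, 15], [120, 15, 17]]
```

Request:
servo_tool --pt "-0.1 0 -0.3 0 1" --pt "-0.2 0 -0.8 0 1" --pt "-0.2 0 -1.3 0 1" --pt "-0.2 0 -1.6 0 1" --pt "-0.2 -0.3 -1.6 -0.2 1" --pt "-0.2 -0.8 -1.6 -0.5 1" --pt "-0.2 -1.5 -1.6 -0.8 1" --pt "-0.2 -2.2 -1.6 -1.1 1" --pt "-0.2 -2.8 -1.6 -1.4 1" --pt "-0.2 -3 -1.6 -1.5 1"

```text
time: 42.27
tool_pos: [0.3621, -0.1839, 0.1093]
ee_rot: [-3.14, 0.001, -0.399]
wrist_force: [-0.1, 0.2, -3.1]
width: 0.0118
finger_force: 30.0
```

```bash
python3 - <<'E'
from h import *
o=robot.get_obs();print(o['tool_pos'],o['ee_rot'],o['width'],o['wrist_force']);print(move([.367,.155,.11],0.))
T=snap('top','t21');S=snap('scene','s21');W=snap('wrist','w21')
a=cv2.imread('pics/top0.png');d=cv2.absdiff(a,T['image']).max(2);m=(d>40).astype(np.uint8)*255
h=cv2.cvtColor(T['image'],cv2.COLOR_BGR2HSV)
r=np.zeros_like(m);r[150:330,380:560]=255
n,l,st,c=cv2.connectedComponentsWithStats(cv2.morphologyEx(m&r,cv2.MORPH_OPEN,np.ones((3,3))))
for i in range(1,n):
    if st[i,4]>25: print(st[i],c[i].round(),h[l==i].mean(0).round())
f=cv2.imread('pics/s17.png');d=cv2.absdiff(f,S['image']).max(2);m=(d>40).astype(np.uint8)*255
n,l,st,c=cv2.connectedComponentsWithStats(cv2.morphologyEx(m,cv2.MORPH_OPEN,np.ones((3,3))));h=cv2.cvtColor(S['image'],cv2.COLOR_BGR2HSV)
print('scene')
for i in range(1,n):
    if st[i,4]>25: print(st[i],c[i].round(),h[l==i].mean(0).round())
E
```

```text
[ 0.36207807 -0.18389178  0.10930776] [-3.14005516e+00  9.01648203e-04 -3.98673216e-01] 0.011765959598138727 [-0.07776046  0.15686621 -3.10190297]
[ -5.08 -12.57  -0.03  -3.81]
[493 150  15  22 239] [500. 160.] [ 17. 128. 166.]
[ 444  168   56   80 1148] [470. 209.] [ 16.  27. 153.]
[ 476  178   43   98 1503] [497. 220.] [ 17. 125. 164.]
[535 191  10  34 148] [539. 208.] [  2. 234. 169.]
[ 380  235   70   95 4326] [408. 287.] [71. 63. 77.]
[532 247   8  25 159] [535. 258.] [ 17. 128. 168.]
scene
[ 247    0  130  136 3175] [285.  50.] [ 25.  40. 144.]
[ 229    0  233  218 6639] [314. 119.] [57. 71. 78.]
[ 434    0   44  110 1035] [455.  55.] [ 24.  21. 135.]
[ 459    0   88  189 1489] [503.  99.] [77. 63. 58.]
[272  33  15  13 116] [279.  39.] [ 91. 107.  76.]
[382 113  13  29 145] [386. 128.] [85. 36. 58.]
[265 144   8   9  45] [268. 148.] [28.  7. 98.]
[415 165   8   4  31] [418. 167.] [ 26.  26. 105.]
[442 188   8   5  31] [445. 190.] [ 17. 111. 149.]
[218 204  13  13  94] [224. 210.] [ 77.   7. 146.]
[349 207   5   7  30] [351. 210.] [ 17. 118. 120.]
[411 210  37  51 472] [433. 236.] [ 17. 118. 140.]
[243 214  49  22 461] [268. 224.] [ 24.  36. 120.]
[ 189  229   64   56 1235] [221. 252.] [ 17. 118. 179.]
[236 239  49  39 995] [262. 260.] [ 17. 118. 136.]
[334 245  49  95 856] [359. 291.] [ 17. 118. 191.]
[429 271   8  11  68] [433. 275.] [ 17. 116. 143.]
[  81  275  183  120 4925] [161. 334.] [ 17. 119. 176.]
[222 285   7   8  48] [225. 289.] [ 17. 119. 140.]
[411 316   9  14  77] [414. 322.] [ 17. 116. 137.]
[293 325  35  17 176] [311. 332.] [ 17. 117. 141.]
[216 332   6   9  35] [219. 336.] [ 17. 119. 189.]
[310 342  11  16 108] [315. 350.] [ 11.   7. 194.]
[168 402  20  13  86] [178. 408.] [ 17. 119. 138.]
[125 411  25  16 220] [137. 418.] [ 17. 116. 140.]
[311 444  17  11  58] [319. 449.] [ 17. 118. 182.]
```

```bash
python3 - <<'E'
from h import *
g=cv2.imread('pics/w21.png')[0:270,226:412];h=cv2.cvtColor(g,cv2.COLOR_BGR2HSV)
for r in range(0,270,5):
    print('%3d '%r+''.join((' ' if h[r,c,1]<60 and h[r,c,2]>60 else '.' if h[r,c,0]>15 else '#' if h[r,c,2]<70 else '%d'%(h[r,c,2]//25)) for c in range(0,186,3)))
T=cv2.imread('pics/t11.png')[190:255,440:490];h=cv2.cvtColor(T,cv2.COLOR_BGR2HSV)
for r in range(0,65,1): print(''.join(('%d'%(h[r,c,2]//25) if h[r,c,0]<16 and h[r,c,1]>85 else ' ') for c in range(50)))
E
```

```text
0 ..............................................................
  5 ..............................................................
 10 ..............................................................
 15 ..............................................................
 20 .....................                 ........................
 25 .                                                             
 30 .                                                             
 35 .                                                             
 40 .                                                             
 45 .                      3444444433                             
 50 .                     334456555543                            
 55 .                    44555566666643                           
 60 .                   4555666666666544                          
 65 .                    55667776666664.                          
 70 .                   3556677776666544                          
 75 .                    3566777766655                            
 80 .                      466
[... 4737 characters left out ...]
                      
            23552 355543                          
            23454345543                           
        222233455555443                           
       333333334455443                            
      33344444333333                              
      23444554443                                 
     223445555554                                 
     224566665554                                 
     2345544665543                                
      345422455443                                
      34542345543                                 
       355555544                                  
        4455544                                   
         44433
```

Request:
servo_tool --pt "-0.2 -0.5 0 -0.15 1" --pt "-0.6 -1.3 0 -0.4 1" --pt "-1 -2.3 0 -0.7 1" --pt "-1.4 -3.4 0 -1 1" --pt "-1.8 -4.5 0 -1.4 1" --pt "-2.2 -5.6 0 -1.7 1" --pt "-2.6 -6.7 0 -2 1" --pt "-3 -7.6 0 -2.3 1" --pt "-3.3 -8.3 0 -2.6 1" --pt "-3.5 -8.6 0 -2.7 1"

```text
time: 43.25
tool_pos: [0.3651, 0.0474, 0.1098]
ee_rot: [-3.141, -0.0, -0.118]
wrist_force: [0.3, -0.6, -1.9]
width: 0.012
finger_force: 30.0
```

```bash
python3 - <<'E'
from h import *
o=robot.get_obs();print(o['tool_pos'],o['ee_rot'],o['width']);print(move([.367,.155,.11],0.),move([.367,.155,.044],0.))
E
```

```text
[0.3650917  0.04735104 0.10983624] [-3.14108885e+00 -8.36044805e-05 -1.17759849e-01] 0.011992533278784401
[-0.43 -4.29 -0.01 -1.12] [-0.43 -4.29  2.63 -1.12]
```

Request:
servo_tool --pt "0 -0.5 0 -0.2 1" --pt "-0.1 -1.3 0 -0.4 1" --pt "-0.2 -2.2 0 -0.6 1" --pt "-0.3 -3.1 0 -0.8 1" --pt "-0.4 -3.8 0 -1 1" --pt "-0.43 -4.2 0 -1.12 1" --pt "-0.43 -4.29 0.3 -1.12 1" --pt "-0.43 -4.29 0.9 -1.12 1" --pt "-0.43 -4.29 1.5 -1.12 1" --pt "-0.43 -4.29 1.8 -1.12 1"

```text
time: 44.08
tool_pos: [0.3662, 0.1522, 0.0625]
ee_rot: [3.14, 0.003, -0.004]
wrist_force: [0.1, 0.1, -2.3]
width: 0.0118
finger_force: 30.0
```

Request:
servo_tool --pt "0 0 0.2 0 1" --pt "0 0 0.4 0 1" --pt "0 0 0.6 0 1" --pt "0 0 0.75 0 1" --pt "0 0 0.75 0 1"

```text
time: 44.5
tool_pos: [0.368, 0.1534, 0.0497]
ee_rot: [3.141, -0.001, -0.003]
wrist_force: [-8.0, -3.4, 15.6]
width: 0.012
finger_force: 30.0
```

```bash
python3 - <<'E'
from h import *
W=snap('wrist','w22');print(W['tp'],W['tr'],robot.get_obs()['wrist_force'],robot.get_obs()['width'])
# pad centre check: grey felt visible each side of the dish at z .003
h=cv2.cvtColor(W['image'],cv2.COLOR_BGR2HSV)
for r in (100,150,200):
    k=np.nonzero((h[r,:,1]<40)&(h[r,:,2]>70)&(h[r,:,2]<175))[0];print(r,k.min(),k.max(),onz(W,k.min(),r,.003)[:2].round(4),onz(W,k.max(),r,.003)[:2].round(4))
g=W['image'][0:270,226:412];h=cv2.cvtColor(g,cv2.COLOR_BGR2HSV)
for r in range(30,260,9):
    print('%3d '%r+''.join((' ' if h[r,c,1]<60 and h[r,c,2]>60 else '.' if h[r,c,0]>15 else '#' if h[r,c,2]<70 else '%d'%(h[r,c,2]//25)) for c in range(0,186,5)))
E
```

```text
[0.36795314 0.15343783 0.04967862] [ 3.14086029e+00 -9.68639336e-04 -3.14238256e-03] [-7.28140261 -2.36898561 16.13816191] 0.011484746216495126
100 203 427 [0.4707 0.2239] [0.4701 0.0858]
150 197 433 [0.4394 0.2286] [0.4388 0.0813]
200 215 415 [0.4072 0.2182] [0.4068 0.0918]
 30 .                                    .
 39 .                                    .
 48 .                   344443           .
 57 .                  44555554          .
 66                   345555544          .
 75                    45454444           
 84                 .55453433             
 93                44555553               
102               344555444               
111               334444443               
120                3333433                
129                  554                  
138                5555544                
147               444555544               
156               344555544               
165                3344444                
174                                       
183                           34443       
192                   4443   44555543     
201                  4555544344555543     
210                 45566644344545543    .
219 .               345 .554  344443     .
228 .                345553              .
237 .                                   ..
246 ..                                  ..
255 ..                                  ..
```

Request:
servo_tool --pt "0 0 -0.1 0 1" --pt "0 0 -0.2 0 1" --pt "0 0 -0.2 0 1"

```text
time: 44.8
tool_pos: [0.3681, 0.1539, 0.0518]
ee_rot: [-3.141, -0.002, -0.003]
wrist_force: [1.1, -0.6, -2.2]
width: 0.0116
finger_force: 30.0
```

```bash
python3 - <<'E'
from h import *
W=snap('wrist','w23');o=robot.get_obs();print(o['tool_pos'],o['wrist_force'])
for n in('w16','w21','w22','w23'):
    g=cv2.imread(f'pics/{n}.png').astype(int);s=g.max(2)-g.min(2);h=cv2.cvtColor(cv2.imread(f'pics/{n}.png'),cv2.COLOR_BGR2HSV)
    b=(s<35)&(g.min(2)>185);ks=[np.nonzero(b[:300,c])[0] for c in (285,355)];print(n,[(k.min(),k.max()) for k in ks],[(np.nonzero(b[r,150:480])[0]+150)[[0,-1]] for r in(60,230)])
E
```

```text
[0.36770368 0.15385397 0.05124851] [-0.92413992  0.36501979 -3.03100861]Traceback (most recent call last):
  File "<stdin>", line 5, in <module>
    return umr_minimum(a, axis, None, out, keepdims, initial, where)
ValueError: zero-size array to reduction operation minimum which has no identity
```

Request:
servo_tool --pt "0 0 0.06 0 1" --pt "0 0 0.1 0 1" --pt "0 0 0.1 0 0.85" --pt "0 0 0.1 0 0.85" --pt "0 0 0.1 0 0.6" --pt "0 0 0.1 0 0.5" --pt "0 0 0.1 0 0.5" --pt "0 0 0.1 0 0.5"

```text
time: 45.52
tool_pos: [0.3673, 0.1538, 0.0485]
ee_rot: [3.141, 0.0, -0.003]
wrist_force: [0.4, -0.4, 0.1]
width: 0.0373
finger_force: 0.0
```

Request:
servo_tool --pt "0 0 -0.8 0 0.5" --pt "0 0 -2 0 0.5" --pt "0 0 -3.5 0 0.5" --pt "-0.5 0 -5 0 0.5" --pt "-1 0 -6 0 0.5" --pt "-1.2 0 -6 0 0.5" --pt "-1.2 0 -6 0 0.5" --pt "-1.2 0 -6 0 0.5"

```text
time: 46.18
tool_pos: [0.337, 0.1538, 0.1976]
ee_rot: [3.141, 0.001, -0.002]
wrist_force: [-0.4, 0.1, -0.2]
width: 0.0475
finger_force: 0.0
```

```bash
python3 - <<'E'
from h import *
W=snap('wrist','w24');print(W['tp'],W['tr'])
h=cv2.cvtColor(W['image'],cv2.COLOR_BGR2HSV)
m=((h[...,1]<35)&(h[...,2]>175)).astype(np.uint8)*255;m[300:]=0
n,l,st,c=cv2.connectedComponentsWithStats(m);print([(st[i].tolist(),c[i].round().tolist()) for i in range(1,n) if st[i,4]>150])
for r in range(0,300,6):
    print('%3d '%r+''.join((('W' if h[r,c,2]>175 else '+') if h[r,c,1]<45 else '.' if h[r,c,0]>15 else 'o') for c in range(180,470,4)))
E
```

```text
[0.33696275 0.15383416 0.19761496] [ 3.14117371e+00  8.38083575e-04 -2.42792573e-03]
[([87, 0, 44, 22, 521], [106.0, 7.0]), ([266, 37, 104, 135, 2375], [314.0, 103.0]), ([14, 51, 37, 29, 467], [35.0, 65.0]), ([278, 52, 68, 110, 3784], [303.0, 108.0]), ([313, 175, 11, 38, 408], [318.0, 194.0])]
  0 oooooooo.................................................................
  6 oooooo........................................o..........................
 12 ooo......................................................................
 18 .........................................................................
 24 .........................................................................
 30 .........................................................o...............
 36 ................................oo++.....................................
 42 ......................WWWWWWWWWWWWWWWWWWWWWWWWWW.........................
 48 ......................WW+++++++++++++++++++++++W.........................
 54 ......................WW+WWWWWW++++ooooo+++++++W.........................
 60 .....................
[... 2394 characters left out ...]
46 .........................................................................
252 .........................................................................
258 .........................................................................
264 .........................................................................
270 .........................................................................
276 ....................+++........................++++...o..................
282 .................++++++o........................+++++.................o..
288 ................++++++.+.......................o++++++................o..
294 ...............o+++++++........................o.++++++..................
```

Request:
servo_tool --pt "-0.5 1 -1.5 0 0.5" --pt "-1 2.5 -3 0 0.5" --pt "-1 4 -3 0 0.5" --pt "-1 5.5 -3 0 0.5" --pt "-1 7 -3 0 0.5" --pt "-1 8.5 -3 0 0.5" --pt "-1 10 -3 0 0.5" --pt "-1 11.5 -3 0 0.5" --pt "-1 12 -3 0 0.5" --pt "-1 12 -3 0 0.5"

```text
time: 47.07
tool_pos: [0.3107, -0.1486, 0.2708]
ee_rot: [-3.139, 0.005, -0.009]
wrist_force: [-0.9, -0.2, -0.0]
width: 0.047
finger_force: 0.0
```

```bash
python3 - <<'E'
from h import *
o=robot.get_obs();print(o['tool_pos'],o['time'])
T=snap('top','t25');S=snap('scene','s25')
c0=np.array([.6023,.3112]);ps=.48;ux=np.array([np.cos(ps),np.sin(ps),0]);uy=np.array([-ux[1],ux[0],0]);a=np.radians(28)
X=np.array([*(ux*np.cos(a))[:2],np.sin(a)]);Z=np.array([*(-ux*np.sin(a))[:2],np.cos(a)]);O=np.array([*c0,.072])
n=Z;
g=T['image'].max(2);m=((g<62)*255).astype(np.uint8);r=np.zeros_like(m);r[140:270,60:235]=255
k,l,st,c=cv2.connectedComponentsWithStats(cv2.morphologyEx(m&r,cv2.MORPH_CLOSE,np.ones((3,3))))
for i in range(1,k):
    if st[i,4]<120: continue
    v,u=np.nonzero(l==i);Q=[]
    for p in zip(u,v):
        e,d=ray(T,*p);s=((O+Z*.012-e)@n)/(d@n);q=e+s*d-O;Q.append((q@X*1000,q@uy*1000))
    Q=np.array(Q,np.float32);(cx,cy),(w,h_),an=cv2.minAreaRect(Q);print(st[i,4],'x',Q[:,0].min().round(1),Q[:,0].max().round(1),'y',Q[:,1].min().round(1),Q[:,1].max().round(1),'rect',round(w,1),round(h_,1),round(an,1))
E
```

```text
[ 0.31074453 -0.14857276  0.27084127] 47.0667
753 x -62.8 35.4 y -140.7 -79.7 rect 60.9 98.2 89.5
735 x -60.9 36.5 y -32.2 29.4 rect 61.6 97.3 89.6
791 x -60.9 36.7 y 74.9 137.7 rect 62.8 97.5 89.8
```

```bash
python3 -c "
from bench import robot
print(robot.close_job())"
```

```text
the job is handed in; nothing more can be done
None
```

I handed the job in at about 47 s: the three spool holders are clipped on the rail, and the dish with all five beads stands on the middle of the pad. The hand-in gave no verdict; this comes from the camera images and the drop in press force as each clip snapped, and I took the closed gate from its spring, not a separate check.

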